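Load the tier baskets, snap their clips shut with pliers and lock the tier

ROBOT

A 6-joint arm with a two-finger parallel gripper is mounted at the origin on the work surface. World frame = base frame: x ahead of the robot, y to its left, z up, the work surface at z = 0. Lengths are in m, angles in rad, forces in N, time in s.
With the tool pointing down it reaches from about 0.3 to 0.75 m from the base axis. Payload 8.5 kg.
Tool frame: the origin (TCP) lies at the very end of the fingers, on their centre line; the grasp point (between the pads) lies 19 mm behind it; z points along the fingers, y is the line along which they close (so a half turn about z gives the same grasp; the last joint's range is limited). The gripper opens to 88 mm and grips with 3 to 60 N. Pads are 18 mm wide; open, the fingers measure 123 mm over their backs; the gripper's body (75 mm by 187 mm) begins 45 mm behind the grasp point.
Start: joints at [1.012, 0.381, 1.297, -0, 1.464, -0.215], TCP at [0.185, 0.518, 0.239] pointing down, gripper open.
Joint ranges: [-3.11, 3.11], [-0.89, 2.33], [0.22, 2.48], [-1.42, 4.56], [0.17, 2.85], [-2.88, 2.88]. Speed limits (rad/s): [2.39, 2.39, 3.14, 3.14, 3.14, 3.14].

INTERFACE

Orientations are given as a rotation vector (axis times angle).
In Python, from rig import r gives the robot as it stands. The module is installed in compiled form; this text tells all that it offers.
- The arm moves only by the tool step_arm, never from a script. Its argument "deltas" is a list of rows, each a list of 2 entries, a list of its own where there are three numbers: the shift along the tool's x, y, z in cm, then the turn, a rotation vector about the tool's x, y, z in rad. In form: [[[dx, dy, dz], [wx, wy, wz]], ...]. A call has 1 to 8 rows; each row is the pose to reach, as a shift and turn from the pose commanded when the call began, along the tool's axes at that moment; what a row does not reach only later rows make up. A row lasts 1/12 s, in which the tool goes at most 41.7 mm and 7.16 degrees, less where a joint would pass 70% of its speed; a pose out of reach is approached as far as the arm can. A call with a gripper value outside its range is refused whole. "grip" is the finger opening in cm, from 0 to 8.81, set as the call begins (left out, the last holds). The fingers move at their own pace and stop on an object; "newtons" is the grip in N (left out, the last holds). Time passes only in rows, so rows that repeat a pose let the fingers close. It gives the time, the measured TCP pose, the force, the opening and the grip force at its end, in the units of the state.
- r.state(): the state, without advancing time (a new reading comes with each control period).
- r.capture(name): name is "scene" or "top"; returns the picture (384x512x3 uint8, red, green, blue); there is no depth.
- r.camera_model(name): a dict with "camera_matrix" (3x3 intrinsics, pixels), "view" (4x4, takes a point from world to camera coordinates). Camera axes: x right, y down, z forward; pixel columns grow to the right and rows downward; lengths in m; the calibration is good to about 2 mm. A picture is of the moment at which its call begins. camera_model takes no time and is no camera call.
- r.finish_job(): hands the job in; it is judged then, once.
Trained networks look in the newest picture that a camera, given by its name, has taken for a name from the list of things; names that differ only in an ending like _2 or _b are one class to them, and where a whole thing is asked for, a point or a joint stands for the part that bears it (a point fixed in the world has none). Each returns a list of dicts, best first, with "score" (0 to 1); they miss things now and then, are a little off and sometimes report something else, mostly with a low value. They report only what shows in the picture. A call takes as long as a camera call.
- r.search_frame(camera, label): "xy" ([column, row] in pixels, amid what is visible of it).
The state is a dict: "t": time; "joint_pos": joint angles; "joint_velocities": joint speeds; "effort": joint torques, N m; "position": TCP position; "tool_rot": TCP orientation; "ft_force": force on the tool from outside, world axes, zero at the start; "moment": the same for the moment, N m; "opening": finger opening in m; "grasp_force": force on a finger pad.
Only numpy, scipy, OpenCV 4.12 (cv2) and the standard library are available. Lean on these libraries where they do the work, as an engineer would, in place of code of your own. Each camera call takes 0.05 s, during which the arm holds its last target. There are 200 camera calls.

TASK

First stand each green glass jar gently in a basket, one to a basket. Then take the spring pliers from the cork-topped block and, by squeezing with them (never by pushing), snap shut the open clip of every basket that is on the tier. Only when all clips have clicked, slide the grip of the tier lock along its track until it is level with the brass pointer. Finish with the pliers lying flat and open on the middle of that block, and leave the baskets, pots, tin and other things where they stand.

Things in the scene. Friction and masses are not known exactly. Their poses are not given: they have to be found in the camera images.
- pliers: spring pliers, 205 mm long, 28 mm thick, 140 g, lying flat on the cork-topped block. Origin under the pivot pin, on the underside; x towards the nose, z up; open, they are symmetric about y = 0. When squeezed, this pose is that of the half with the handle at +y, which turns by half the squeeze
- pliers_grip (a point): best place to grip the pliers, across y: between the handles, near the centre of mass, 68 mm behind the pivot, 14 mm above the underside. The two black handles are straight and parallel when open, x -115 to -35 mm from the pivot, each 14 mm wide and 28 mm tall, outer faces at y +31 and -31 mm. Axes as the pliers
- pliers_nose (a point): between the jaws where they should take a clip, 73 mm ahead of the pivot, 14 mm above the underside. The steel jaws run x 56 to 90 mm from the pivot, z 2 to 26 mm; open, they are 34 mm apart inside at this point (30 at the root, 38 at the tip), 62 mm wide overall. Axes as the pliers
- squeeze (a joint): squeeze of the pliers, rad: 0 open, 0.30 stop; a spring reopens them. They stay open up to about 7 N of grip on the handles (9 N when fully closed): a grip of 5 N carries them open, about 18 N shuts a clip, 25 N surely does. Jaws meet both sides of an open clip near 0.13 and have shut it near 0.23
- pliers_mid (a point): middle of the pliers' length, 12 mm behind the pivot and 14 mm above the underside
- mat: fixed wooden block with a cork top, 150 x 270 mm, 65 mm high, the rest for the pliers; origin on the table under its centre, long side along its y, z up
- lock_top (a point): top centre of the grip of the tier lock slide: black block 28 mm across the track (x), 20 mm along it (y), 40 mm tall; this point is 54 mm above the table. y runs along the track towards growing joint values. About 2 N moves it, it stays where left. The track is 40 mm wide, 14 mm high, 170 mm long
- lock (a joint): position of the grip along its track, m, 0 to 0.12; starts near 0
- lock_mark: fixed brass pointer, 10 mm high, on the table beside the track (on the +x side of the track), its point towards the track; origin at its base on the pointer's centre line, y parallel to the track. The grip is level with the pointer when the grip's centre lies at y = 0 of this frame.
- basket1: empty woven-look plastic basket 120 x 120 x 100 mm, 1 kg, standing free; not to be shoved about. Origin under its centre, z up; its snap clip sticks out at the -x side, towards the robot: centre of the clip at x -95, y 0, z 105 mm of this frame, 35 mm in front of the wall. None if absent
- clip1 (a joint): clip of basket 1, two grey halves facing each other along the basket's y: a fixed one 20 mm wide, 22 mm tall, outer face at y -12 mm, on an arm from the basket, and a 20 mm round stud half, outer face at y +12 open, +5 shut. Value: the stud's travel, m, 0 open, 0.007 shut. Over-centre snap: 7.5 N to start, past half way it jumps shut and stays. None if absent
- basket2: empty woven-look plastic basket 120 x 120 x 100 mm, 1 kg, standing free; not to be shoved about. Origin under its centre, z up; its snap clip sticks out at the -x side, towards the robot: centre of the clip at x -95, y 0, z 105 mm of this frame, 35 mm in front of the wall. None if absent
- clip2 (a joint): clip of basket 2, two grey halves facing each other along the basket's y: a fixed one 20 mm wide, 22 mm tall, outer face at y -12 mm, on an arm from the basket, and a 20 mm round stud half, outer face at y +12 open, +5 shut. Value: the stud's travel, m, 0 open, 0.007 shut. Over-centre snap: 7.5 N to start, past half way it jumps shut and stays. None if absent
- basket3: empty woven-look plastic basket 120 x 120 x 100 mm, 1 kg, standing free; not to be shoved about. Origin under its centre, z up; its snap clip sticks out at the -x side, towards the robot: centre of the clip at x -95, y 0, z 105 mm of this frame, 35 mm in front of the wall. None if absent
- clip3 (a joint): clip of basket 3, two grey halves facing each other along the basket's y: a fixed one 20 mm wide, 22 mm tall, outer face at y -12 mm, on an arm from the basket, and a 20 mm round stud half, outer face at y +12 open, +5 shut. Value: the stud's travel, m, 0 open, 0.007 shut. Over-centre snap: 7.5 N to start, past half way it jumps shut and stays. None if absent
- basket4: empty woven-look plastic basket 120 x 120 x 100 mm, 1 kg, standing free; not to be shoved about. Origin under its centre, z up; its snap clip sticks out at the -x side, towards the robot: centre of the clip at x -95, y 0, z 105 mm of this frame, 35 mm in front of the wall. None if absent
- clip4 (a joint): clip of basket 4, two grey halves facing each other along the basket's y: a fixed one 20 mm wide, 22 mm tall, outer face at y -12 mm, on an arm from the basket, and a 20 mm round stud half, outer face at y +12 open, +5 shut. Value: the stud's travel, m, 0 open, 0.007 shut. Over-centre snap: 7.5 N to start, past half way it jumps shut and stays. None if absent
- tagine: terracotta tagine base, 170 mm across, 60 mm high; to be left alone; origin under its centre
- sugar: white ceramic lidded sugar bowl, 84 mm across, 86 mm tall; to be left alone; origin under its centre
- tin: small steel tin, 44 mm across, 45 mm tall; to be left alone; origin under its centre
- mug: white mug, 76 mm across, 85 mm tall; to be left alone; origin under its centre
- jar1: upright green glass jar with a clasp lid, 46 mm across, 120 mm tall, 200 g, straight-sided; origin under its centre, z up. The glass cracks if squeezed with over 25 N of grip (8 to 12 N is plenty). A basket is 110 mm wide inside, its floor 5 mm above the table. None if absent
- jar2: upright green glass jar with a clasp lid, 46 mm across, 120 mm tall, 200 g, straight-sided; origin under its centre, z up. The glass cracks if squeezed with over 25 N of grip (8 to 12 N is plenty). A basket is 110 mm wide inside, its floor 5 mm above the table. None if absent
- jar3: upright green glass jar with a clasp lid, 46 mm across, 120 mm tall, 200 g, straight-sided; origin under its centre, z up. The glass cracks if squeezed with over 25 N of grip (8 to 12 N is plenty). A basket is 110 mm wide inside, its floor 5 mm above the table. None if absent

How it is judged:
By the outcome, as a careful person would: the job done as asked, in the order asked, and still so for the second after the job is handed in, with the robot touching nothing.
Of basket1, basket2, basket3, basket4 only 3 to 4 are there at a start; the rules pass over those that are not, and their reading is None.
Of jar1, jar2, jar3 only 2 to 3 are there at a start; the rules pass over those that are not, and their reading is None.
At some moment in a run one of pliers may be knocked a few centimetres aside while the robot is not near it.
It also fails if it takes over 210 s, if anything falls off the work surface, if the arm or the gripper's body presses on something with over 40 N, if the wrist force passes 120 N, or if a joint passes its speed limit or range.

## Working session

There is one attempt and no reset: what is moved stays moved. The work goes in short steps, Python scripts to look and compute and a tool call to move; the robot and the scene stay as the last step left them, time stands still between calls to the robot, and variables do not carry over. Pictures are saved under pics/ and viewed, at most 14 in all, crops included, and the job is handed in when it is done.

Besides the shell and the picture viewer there is one more tool, called after "Request:" by a JSON object that holds its "op" and its "data", one argument or row to a line. step_arm: Moves the arm, as the interface text tells. Its arguments: {"type":"object","properties":{"deltas":{"type":"array","items":{"type":"array"}},"grip":{"type":"number"},"newtons":{"type":"number"}},"required":["deltas"]}

```bash
mkdir -p pics; python3 - <<'E'
from rig import r
import cv2,numpy as np
for c in("scene","top"):
    im=r.capture(c); cv2.imwrite(f"pics/{c}0.png",cv2.resize(im[:,:,::-1],(800,600),interpolation=cv2.INTER_CUBIC))
    m=r.camera_model(c); print(c,np.round(m["camera_matrix"],1).tolist(),np.round(m["view"],4).tolist())
s=r.state();print(s["t"],s["position"],s["tool_rot"],s["opening"])
E
```

```text
scene [[355.2, 0.0, 255.9], [0.0, 355.2, 186.1], [0.0, 0.0, 1.0]] [[-0.5229, 0.8524, 0.0019, 0.2421], [0.6799, 0.4184, -0.6022, -0.2848], [-0.5141, -0.3136, -0.7983, 1.3856], [0.0, 0.0, 0.0, 1.0]]
top [[429.5, 0.0, 255.8], [0.0, 429.5, 199.2], [0.0, 0.0, 1.0]] [[0.0282, -0.9996, -0.0044, -0.0159], [-0.9975, -0.0279, -0.0657, 0.5112], [0.0655, 0.0062, -0.9978, 1.5155], [0.0, 0.0, 0.0, 1.0]]
0.1 [0.18526652 0.5175976  0.23822223] [-5.37396790e-01 -3.09477457e+00  1.81128737e-03] 0.08794140751806442
```

View pics/scene0.png

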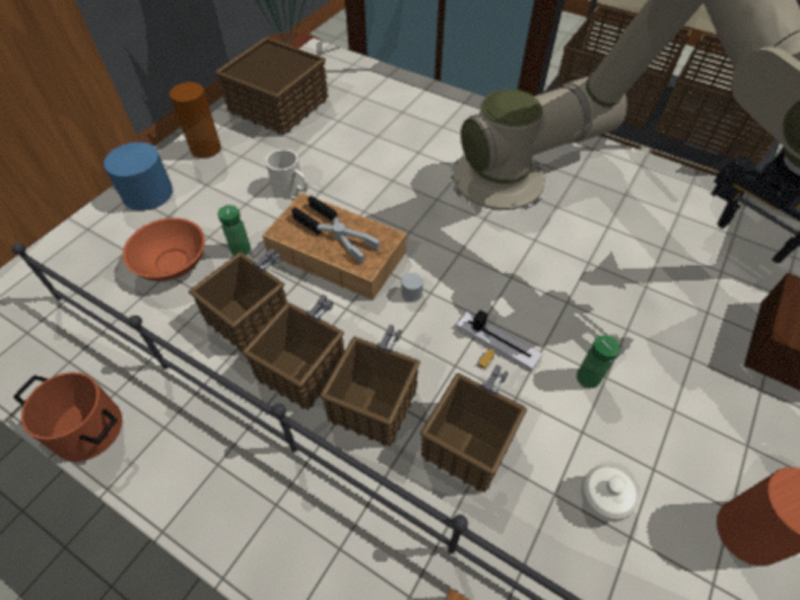

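View pics/top0.png

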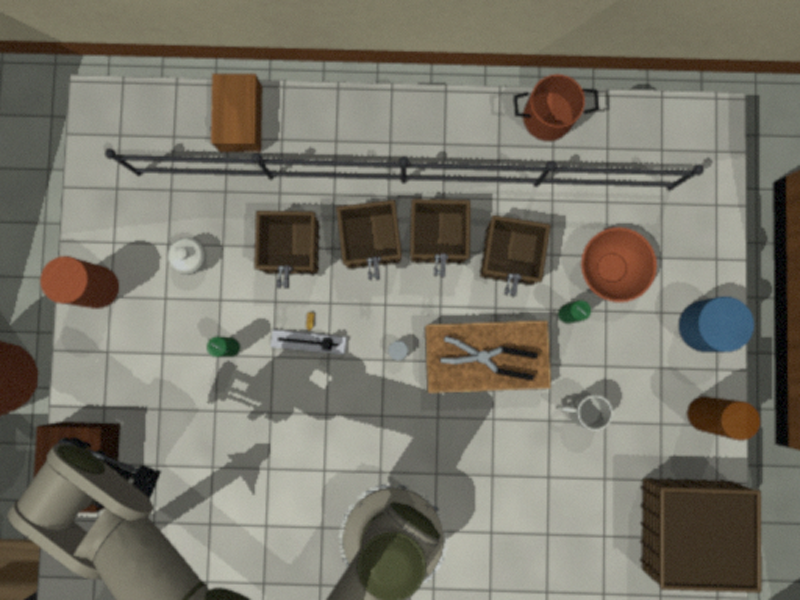

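```bash
cat > h.py <<'E'
import cv2,numpy as np
from rig import r
def P(c):
    m=r.camera_model(c); return np.array(m["camera_matrix"])@np.array(m["view"])[:3]
def unp(c,uv,z):  # pixel -> world on plane z
    p=P(c); H=np.c_[p[:,0],p[:,1],p[:,2]*z+p[:,3]]
    q=np.linalg.solve(H,[uv[0],uv[1],1]); return q[:2]/q[2]
def tri(a,b):     # pixel in scene, pixel in top
    X=cv2.triangulatePoints(P("scene"),P("top"),np.float64(a).reshape(2,1),np.float64(b).reshape(2,1)).ravel(); return X[:3]/X[3]
def proj(c,X):
    q=P(c)@np.r_[X,1]; return q[:2]/q[2]
def rect(c,im,z,x1,y1,w,h,s): # picture of plane z; col0=y1 (cols -> -y), row0=x1 (rows -> -x), s px/mm
    p=P(c); H=np.c_[p[:,0],p[:,1],p[:,2]*z+p[:,3]]
    k=1/(1000*s); A=np.array([[0,-k,x1],[-k,0,y1],[0,0,1]])
    return cv2.warpPerspective(im,H@A,(w,h),flags=cv2.INTER_CUBIC|cv2.WARP_INVERSE_MAP)
def grid(g,x1,y1,s,step=.05):
    h,w=g.shape[:2]
    for k in range(-40,41):
        v=k*step
        c=int((y1-v)*1000*s); q=int((x1-v)*1000*s)
        if 0<=c<w: cv2.line(g,(c,0),(c,6),(255,255,255),1); cv2.putText(g,f"{v*100:.0f}",(c+2,10),0,.35,(255,255,0))
        if 0<=q<h: cv2.line(g,(0,q),(6,q),(255,255,255),1); cv2.putText(g,f"{v*100:.0f}",(8,q),0,.35,(255,255,0))
    return g
E
python3 - <<'E'
from h import *
for c in("scene","top"):
    im=r.capture(c)
    g=rect(c,im,.1,.76,.28,800,600,1.45)
    cv2.imwrite(f"pics/r_{c}.png",grid(g,.76,.28,1.45)[:,:,::-1])
    hsv=cv2.cvtColor(im,cv2.COLOR_RGB2HSV)
    m=cv2.inRange(hsv,(60,90,20),(85,255,255)); n,l,st,ce=cv2.connectedComponentsWithStats(m)
    for i in range(1,n):
        if st[i,4]>25: print(c,"green",st[i],ce[i])
    for lab in("jar1","lock_top","lock_mark","clip1","pliers_nose","pliers_grip","pliers_mid","pliers","mat","tin","basket1"):
        d=r.search_frame(c,lab); print(c,lab,[(np.round(e["xy"],1).tolist(),round(e["score"],2)) for e in d[:6]])
E
```

```text
scene green [140 132  20  30 323] [149.62848297 146.88235294]
scene green [370 215  26  32 455] [382.31868132 230.83736264]
scene jar1 [([149.3, 147.9], 0.73), ([381.8, 229.3], 0.71)]
scene lock_top [([209.0, 143.8], 0.57), ([302.8, 208.9], 0.44)]
scene lock_mark []
scene clip1 [([215.4, 144.3], 0.66)]
scene pliers_nose []
scene pliers_grip [([210.6, 144.4], 0.59)]
scene pliers_mid [([208.2, 147.1], 0.6)]
scene pliers [([209.0, 146.0], 0.96)]
scene mat [([215.8, 160.6], 0.69), ([309.4, 228.6], 0.43), ([188.8, 227.1], 0.4), ([108.7, 157.3], 0.19)]
scene tin [([262.8, 183.4], 0.7)]
scene basket1 [([304.9, 273.3], 0.96), ([239.4, 248.1], 0.93), ([153.9, 191.8], 0.85), ([191.6, 225.2], 0.59)]
top green [358 193  20  13 187] [367.44385027 199.0802139 ]
top green [133 216  20  12 186] [142.54301075 221.61290323]
top jar1 [([364.3, 197.3], 0.6), ([139.5, 221.5], 0.49), ([239.8, 152.6], 0.34)]
top lock_top [([207.8, 223.5], 0.38)]
top lock_mark [([314.7, 225.9], 0.68), ([197.4, 205.3], 0.46), ([140.5, 218.9], 0.17)]
top clip1 []
top pliers_nose [([315.8, 228.6], 0.56), ([238.1, 153.2], 0.52)]
top pliers_grip []
top pliers_mid [([310.2, 225.8], 0.66)]
top pliers [([314.6, 226.8], 0.91)]
top mat [([314.9, 227.5], 0.75)]
top tin [([315.0, 227.6], 0.19)]
top basket1 [([279.1, 148.1], 0.98), ([179.9, 158.3], 0.97), ([238.7, 152.7], 0.7), ([327.5, 161.5], 0.66)]
```

View pics/r_top.png

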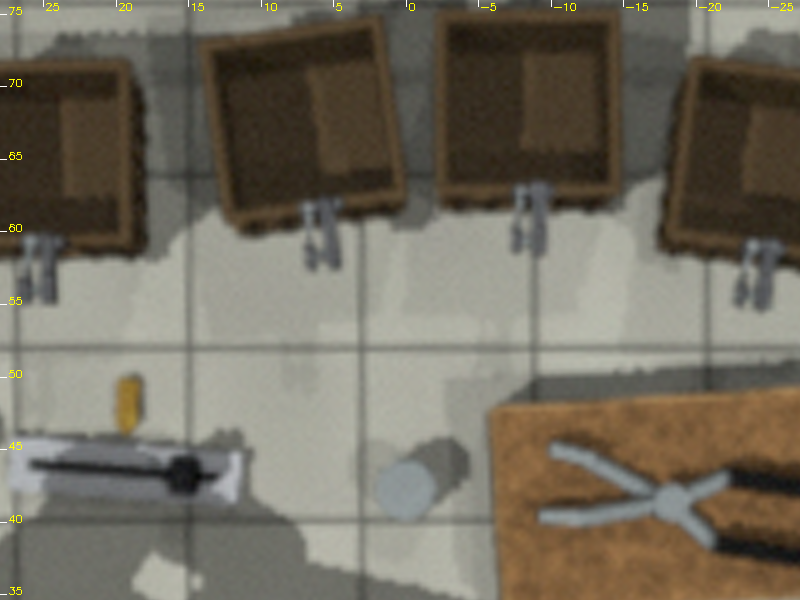

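View pics/r_scene.png

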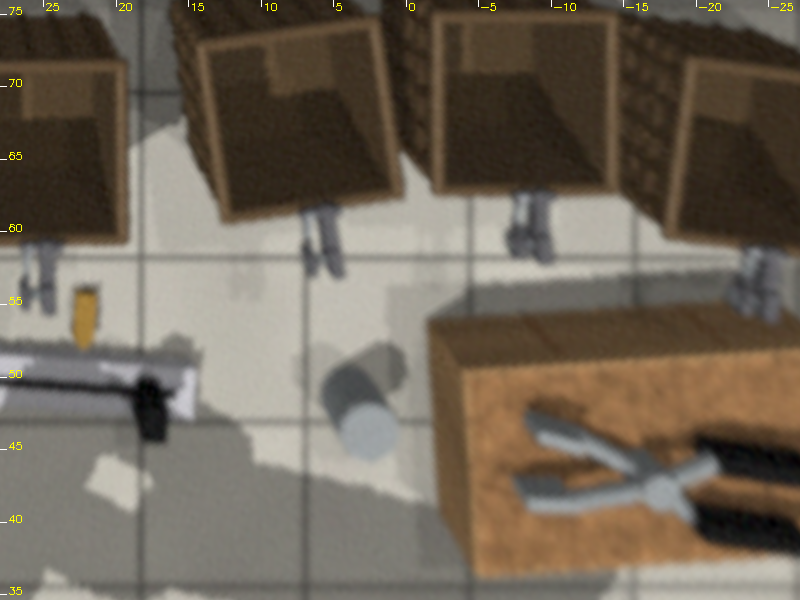

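```bash
cat >> h.py <<'E'
from scipy.spatial.transform import Rotation as R
def go(*wps): # world waypoints x,y,z,phi(deg; tool y direction) -> deltas (cm, rad) from here
    s=r.state(); p=s["position"]; Q=R.from_rotvec(s["tool_rot"]); print("now",np.round(p,4),"phi",np.round(np.degrees(np.arctan2(*Q.as_matrix()[[1,0],1])),1),"open",round(s["opening"],4),"t",round(s["t"],1))
    for w in wps:
        f=np.radians(w[3]); y=np.array([np.cos(f),np.sin(f),0]); z=np.array([0,0,-1.]); x=np.cross(y,z)
        T=R.from_matrix(np.c_[x,y,z]); print(np.round(Q.inv().apply(np.array(w[:3])-p)*100,2).tolist(),np.round((Q.inv()*T).as_rotvec(),3).tolist())
E
python3 - <<'E'
from h import *
a=tri((149.6,146.9),(367.4,199.1));b=tri((382.3,230.8),(142.5,221.6));print(a,b)
for X in(a,b):
    for c in("scene","top"): print(c,proj(c,[X[0],X[1],.06]))
print("lock",tri((302.8,206),(327/1.5625,342/1.5625)),unp("top",(327/1.5625,342/1.5625),.054))
print("mark",unp("top",(310/1.5625,319.5/1.5625),.005),unp("scene",(486/1.5625,358/1.5625),.005))
print("tin",unp("top",(398/1.5625,349/1.5625),.045))
s=r.state()
E=[("scene",(184,230))]
go((b[0],b[1],.25,70),(b[0],b[1],.16,70),(b[0],b[1],.082,70))
for c in("scene","top"):
    im=r.capture(c); g=rect(c,im,.105,.72,.30,400,300,2.5)
    o=[]
    for (x1,y1) in((.66,.30),(.66,.12),(.66,-.02),(.66,-.16)):
        g=rect(c,im,.105,x1,y1,400,300,2.6); o.append(grid(g,x1,y1,2.6,.02))
    cv2.imwrite(f"pics/clips_{c}.png",np.vstack([np.hstack(o[:2]),np.hstack(o[2:])])[:,:,::-1])
E
```

```text
[ 0.51855875 -0.38649249  0.06229398] [0.41964976 0.38821198 0.06215529]
scene [149.14283429 147.36718742]
top [366.91176252 199.41611852]
scene [381.51369328 231.15779193]
top [142.35228229 221.69029835]
lock [0.43765876 0.15782886 0.02963484] [0.43597867 0.15770945]
mark [0.48738093 0.20419544] [0.48530666 0.20794303]
tin [ 4.24987280e-01 -3.80125303e-04]
now [0.1854 0.5178 0.2388] phi 70.3 open 0.0881 t 1.3
[-26.42, -4.3, -1.12] [0.0, 0.0, 0.005]
[-26.42, -4.3, 7.88] [0.0, 0.0, 0.005]
[-26.42, -4.3, 15.68] [0.0, 0.0, 0.005]
```

View pics/clips_top.png

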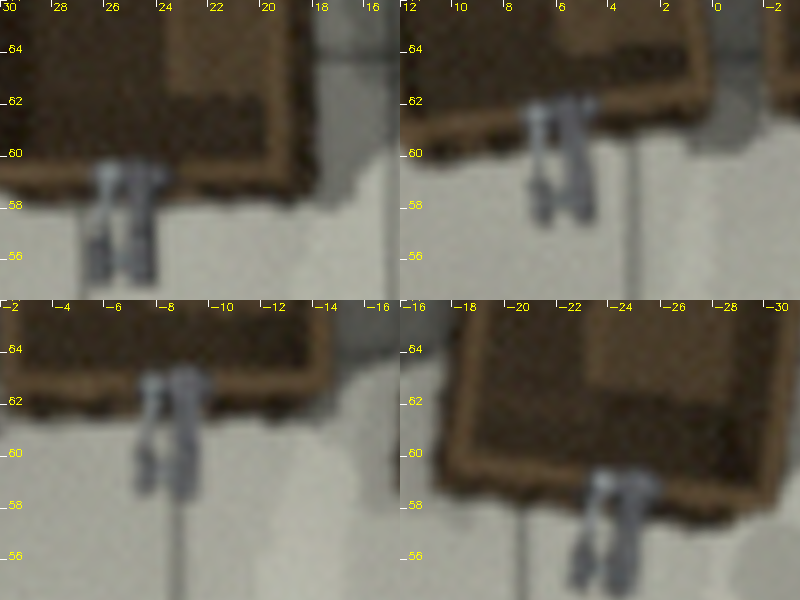

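View pics/clips_scene.png

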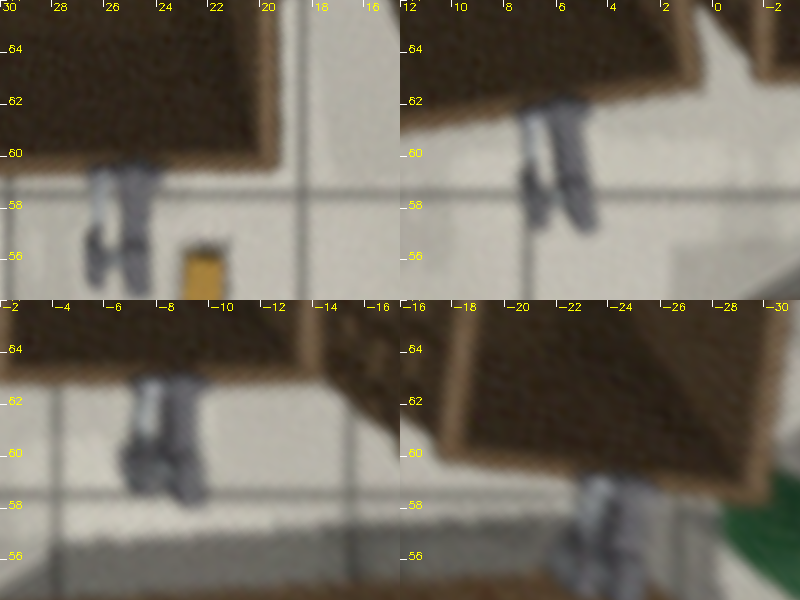

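Request:
{"op": "step_arm", "data": {
  "deltas": [
    [[-4,-0.6,-1.1],[0,0,0]],
    [[-8,-1.3,-1.1],[0,0,0]],
    [[-12,-2,-1.1],[0,0,0]],
    [[-16,-2.6,-1.1],[0,0,0]],
    [[-20,-3.2,-1.1],[0,0,0]],
    [[-24,-3.9,-1.1],[0,0,0]],
    [[-26.4,-4.3,-1.1],[0,0,0]],
    [[-26.4,-4.3,-1.1],[0,0,0]]
  ],
  "grip": 8.8
}}

```text
t: 2.07
position: [0.4233, 0.3858, 0.2492]
tool_rot: [0.545, 3.093, -0.001]
ft_force: [-0.9, 0.2, -0.0]
opening: 0.0881
grasp_force: 0.0
```

Request:
{"op": "step_arm", "data": {
  "deltas": [
    [[0,0,3],[0,0,0]],
    [[0,0,6],[0,0,0]],
    [[0,0,9],[0,0,0]],
    [[0,0,12],[0,0,0]],
    [[0,0,14.5],[0,0,0]],
    [[0,0,16],[0,0,0]],
    [[0,0,16.8],[0,0,0]],
    [[0,0,16.8],[0,0,0]]
  ]
}}

```text
t: 2.73
position: [0.4185, 0.3883, 0.0805]
tool_rot: [-0.536, -3.093, 0.003]
ft_force: [0.7, -0.1, 0.6]
opening: 0.0879
grasp_force: 0.0
```

Request:
{"op": "step_arm", "data": {
  "deltas": [
    [[0,0,0],[0,0,0]],
    [[0,0,0],[0,0,0]],
    [[0,0,0],[0,0,0]],
    [[0,0,0],[0,0,0]],
    [[0,0,0],[0,0,0]],
    [[0,0,0],[0,0,0]],
    [[0,0,0],[0,0,0]],
    [[0,0,0],[0,0,0]]
  ],
  "grip": 4,
  "newtons": 10
}}

```text
t: 3.4
position: [0.4195, 0.3883, 0.082]
tool_rot: [0.537, 3.095, -0.0]
ft_force: [0.1, -1.2, 2.2]
opening: 0.0458
grasp_force: 10.0
```

```bash
python3 - <<'E'
from h import *
go((.4195,.3883,.225,70.3),(.656,.253,.225,70.3),(.656,.253,.089,70.3))
E
```

```text
now [0.4195 0.3883 0.082 ] phi 70.3 open 0.0458 t 3.4
[-0.0, 0.0, -14.3] [-0.0, 0.0, 0.0]
[-26.83, -4.76, -14.3] [-0.0, 0.0, 0.0]
[-26.83, -4.76, -0.7] [-0.0, 0.0, 0.0]
```

Request:
{"op": "step_arm", "data": {
  "deltas": [
    [[0,0,-2],[0,0,0]],
    [[0,0,-4],[0,0,0]],
    [[0,0,-6],[0,0,0]],
    [[0,0,-8],[0,0,0]],
    [[0,0,-10],[0,0,0]],
    [[0,0,-12],[0,0,0]],
    [[0,0,-14],[0,0,0]],
    [[0,0,-14.3],[0,0,0]]
  ]
}}

```text
t: 4.07
position: [0.4202, 0.3889, 0.2277]
tool_rot: [0.537, 3.092, 0.005]
ft_force: [-0.3, 0.2, -1.7]
opening: 0.0457
grasp_force: 10.0
```

Request:
{"op": "step_arm", "data": {
  "deltas": [
    [[-3,-0.5,0],[0,0,0]],
    [[-7,-1.2,0],[0,0,0]],
    [[-11,-2,0],[0,0,0]],
    [[-15,-2.7,0],[0,0,0]],
    [[-19,-3.4,0],[0,0,0]],
    [[-23,-4.1,0],[0,0,0]],
    [[-26,-4.6,0],[0,0,0]],
    [[-26.8,-4.8,0],[0,0,0]]
  ]
}}

```text
t: 4.73
position: [0.6588, 0.2494, 0.2217]
tool_rot: [-0.543, -3.092, 0.003]
ft_force: [0.3, 0.2, -2.0]
opening: 0.0459
grasp_force: 10.0
```

Request:
{"op": "step_arm", "data": {
  "deltas": [
    [[0,0,0],[0,0,0]],
    [[0,0,1.5],[0,0,0]],
    [[0,0,3],[0,0,0]],
    [[0,0,4.5],[0,0,0]],
    [[0,0,6],[0,0,0]],
    [[0,0,7.5],[0,0,0]],
    [[0,0,9],[0,0,0]],
    [[0,0,10],[0,0,0]]
  ]
}}

```text
t: 5.4
position: [0.6535, 0.2541, 0.1229]
tool_rot: [-0.534, -3.093, 0.001]
ft_force: [-0.1, -0.3, -1.8]
opening: 0.0459
grasp_force: 10.0
```

```bash
python3 - <<'E'
from h import *
im=np.hstack([r.capture("top")[90:260,120:320],r.capture("scene")[170:340,180:380]]); cv2.imwrite("pics/j1.png",cv2.resize(im[:,:,::-1],(800,340)))
go((.656,.253,.089,70.3))
E
```

```text
now [0.6538 0.2536 0.1227] phi 70.4 open 0.0458 t 5.5
[-0.24, 0.02, 3.37] [-0.002, -0.004, 0.001]
```

View pics/j1.png

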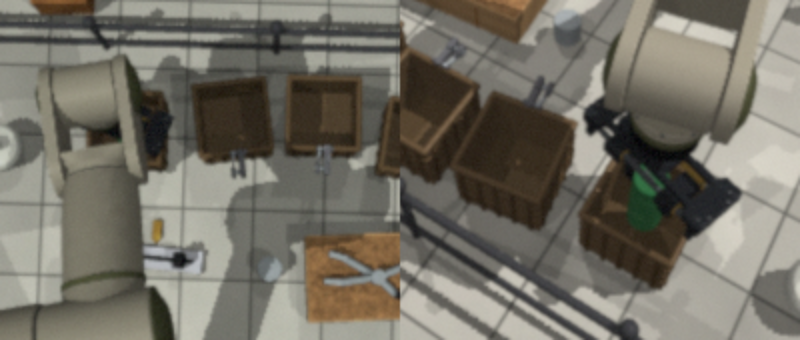

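Request:
{"op": "step_arm", "data": {
  "deltas": [
    [[0,0,1],[0,0,0]],
    [[0,0,2],[0,0,0]],
    [[0,0,2.6],[0,0,0]],
    [[0,0,3],[0,0,0]],
    [[0,0,3.2],[0,0,0]],
    [[0,0,3.4],[0,0,0]],
    [[0,0,3.5],[0,0,0]],
    [[0,0,3.5],[0,0,0]]
  ]
}}

```text
t: 6.17
position: [0.6557, 0.2528, 0.0898]
tool_rot: [0.537, 3.095, 0.0]
ft_force: [0.0, 0.2, -2.8]
opening: 0.0458
grasp_force: 10.0
```

Request:
{"op": "step_arm", "data": {
  "deltas": [
    [[0,0,0],[0,0,0]],
    [[0,0,0],[0,0,0]],
    [[0,0,0],[0,0,0]],
    [[0,0,0],[0,0,0]],
    [[0,0,0],[0,0,0]],
    [[0,0,0],[0,0,0]]
  ],
  "grip": 6
}}

```text
t: 6.67
position: [0.6556, 0.2528, 0.0899]
tool_rot: [0.537, 3.095, 0.0]
ft_force: [-0.1, -0.2, -0.5]
opening: 0.0597
grasp_force: 0.0
```

Request:
{"op": "step_arm", "data": {
  "deltas": [
    [[0,0,-1],[0,0,0]],
    [[0,0,-3],[0,0,0]],
    [[0,0,-5],[0,0,0]],
    [[0,0,-8],[0,0,0]],
    [[0,0,-11],[0,0,0]],
    [[0,0,-13],[0,0,0]],
    [[0,0,-14],[0,0,0]],
    [[0,0,-14],[0,0,0]]
  ]
}}

```text
t: 7.33
position: [0.6561, 0.2529, 0.2327]
tool_rot: [0.537, 3.091, 0.003]
ft_force: [0.3, -0.5, -0.1]
opening: 0.0599
grasp_force: 0.0
```

```bash
python3 - <<'E'
from h import *
go((.45,.0,.3,0),(.518,-.386,.23,-30),(.518,-.386,.082,-30))
E
```

```text
now [0.6561 0.2529 0.2327] phi 70.3 open 0.0599 t 7.3
[10.85, -30.74, -6.85] [0.005, 0.002, 1.227]
[-8.53, -64.81, 0.15] [0.005, 0.001, 1.751]
[-8.47, -64.84, 14.95] [0.005, 0.001, 1.751]
```

Request:
{"op": "step_arm", "data": {
  "deltas": [
    [[0.6,-1.8,-0.8],[0,0,0.1]],
    [[2,-5.5,-2],[0,0,0.2]],
    [[3.3,-9.2,-3],[0,0,0.32]],
    [[4.6,-12.9,-4],[0,0,0.44]],
    [[5.9,-16.6,-5],[0,0,0.56]],
    [[7.2,-20.3,-5.5],[0,0,0.68]],
    [[8.5,-24,-6],[0,0,0.8]],
    [[9.4,-27,-6],[0,0,0.9]]
  ],
  "grip": 8.8
}}

```text
t: 8.0
position: [0.4739, 0.029, 0.2893]
tool_rot: [-1.838, -2.547, 0.001]
ft_force: [0.1, 0.4, 1.1]
opening: 0.0878
grasp_force: 0.0
```

```bash
python3 - <<'E'
from h import *
go((.518,-.386,.25,-30))
E
```

```text
now [0.4739 0.029  0.2893] phi 18.4 open 0.0878 t 8.0
[-40.78, -8.9, 3.93] [-0.001, 0.0, 0.844]
```

Request:
{"op": "step_arm", "data": {
  "deltas": [
    [[-3,-0.7,0],[0,0,0.1]],
    [[-7,-1.6,0],[0,0,0.2]],
    [[-11,-2.5,0],[0,0,0.3]],
    [[-15,-3.4,0],[0,0,0.4]],
    [[-19,-4.3,0],[0,0,0.5]],
    [[-23,-5.2,0.5],[0,0,0.6]],
    [[-27,-6.1,1],[0,0,0.7]],
    [[-31,-7,2],[0,0,0.8]]
  ]
}}

```text
t: 8.67
position: [0.5089, -0.2873, 0.2688]
tool_rot: [-2.684, -1.632, 0.0]
ft_force: [0.2, 0.6, 0.6]
opening: 0.0884
grasp_force: 0.0
```

```bash
python3 - <<'E'
from h import *
go((.518,-.386,.25,-30),(.518,-.386,.082,-30))
E
```

```text
now [ 0.5089 -0.2873  0.2688] phi -27.4 open 0.0884 t 8.7
[-8.35, 5.35, 1.87] [-0.001, -0.0, 0.045]
[-8.35, 5.37, 18.67] [-0.001, -0.0, 0.045]
```

Request:
{"op": "step_arm", "data": {
  "deltas": [
    [[-3,2,1],[0,0,0.05]],
    [[-6,4,2],[0,0,0.05]],
    [[-8.4,5.4,2],[0,0,0.05]],
    [[-8.4,5.4,2],[0,0,0.05]],
    [[-8.4,5.4,5],[0,0,0.05]],
    [[-8.4,5.4,8],[0,0,0.05]],
    [[-8.4,5.4,11],[0,0,0.05]],
    [[-8.4,5.4,13],[0,0,0.05]]
  ]
}}

```text
t: 9.33
position: [0.518, -0.3828, 0.1359]
tool_rot: [-2.715, -1.569, 0.002]
ft_force: [-0.3, -0.5, 0.4]
opening: 0.0879
grasp_force: 0.0
```

Request:
{"op": "step_arm", "data": {
  "deltas": [
    [[0,0,2],[0,0,0]],
    [[0,0,4],[0,0,0]],
    [[0,0,5],[0,0,0]],
    [[0,0,5.6],[0,0,0]],
    [[0,0,5.6],[0,0,0]]
  ]
}}

```text
t: 9.75
position: [0.5188, -0.3839, 0.0827]
tool_rot: [-2.718, -1.571, 0.001]
ft_force: [0.8, -0.5, -0.0]
opening: 0.088
grasp_force: 0.0
```

Request:
{"op": "step_arm", "data": {
  "deltas": [
    [[0,0,0],[0,0,0]],
    [[0,0,0],[0,0,0]],
    [[0,0,0],[0,0,0]],
    [[0,0,0],[0,0,0]],
    [[0,0,0],[0,0,0]],
    [[0,0,0],[0,0,0]],
    [[0,0,0],[0,0,0]],
    [[0,0,0],[0,0,0]]
  ],
  "grip": 4,
  "newtons": 10
}}

```text
t: 10.42
position: [0.5192, -0.3848, 0.0841]
tool_rot: [2.72, 1.571, 0.0]
ft_force: [0.4, 0.2, 1.6]
opening: 0.0458
grasp_force: 10.0
```

Request:
{"op": "step_arm", "data": {
  "deltas": [
    [[0,0,-1],[0,0,0]],
    [[0,0,-3],[0,0,0]],
    [[0,0,-5],[0,0,0]],
    [[0,0,-7],[0,0,0]],
    [[0,0,-9],[0,0,0]],
    [[0,0,-11],[0,0,0]],
    [[0,0,-13],[0,0,0]],
    [[0,0,-14],[0,0,0]]
  ]
}}

```text
t: 11.08
position: [0.5193, -0.3848, 0.2269]
tool_rot: [2.717, 1.57, 0.001]
ft_force: [1.0, -0.3, -1.0]
opening: 0.0454
grasp_force: 10.0
```

```bash
python3 - <<'E'
from h import *
go((.651,-.249,.225,-30),(.651,-.249,.089,-30))
E
```

```text
now [ 0.5193 -0.3848  0.2269] phi -30.0 open 0.0454 t 11.1
[18.34, 4.62, 0.19] [0.003, 0.001, 0.001]
[18.36, 4.58, 13.79] [0.003, 0.001, 0.001]
```

Request:
{"op": "step_arm", "data": {
  "deltas": [
    [[3,0.8,0],[0,0,0]],
    [[6,1.5,0],[0,0,0]],
    [[9,2.3,0],[0,0,0]],
    [[12,3,0],[0,0,0]],
    [[15,3.8,0],[0,0,0]],
    [[17.5,4.4,0],[0,0,0]],
    [[18.3,4.6,0],[0,0,0]],
    [[18.3,4.6,0],[0,0,0]]
  ]
}}

```text
t: 11.75
position: [0.6512, -0.2473, 0.2232]
tool_rot: [-2.717, -1.575, 0.001]
ft_force: [-0.3, -0.1, -1.2]
opening: 0.0454
grasp_force: 10.0
```

Request:
{"op": "step_arm", "data": {
  "deltas": [
    [[0,0,1.5],[0,0,0]],
    [[0,0,3.5],[0,0,0]],
    [[0,0,5.5],[0,0,0]],
    [[0,0,7.5],[0,0,0]],
    [[0,0,9.5],[0,0,0]],
    [[0,0,11],[0,0,0]],
    [[0,0,12],[0,0,0]],
    [[0,0,12],[0,0,0]]
  ]
}}

```text
t: 12.42
position: [0.6488, -0.2498, 0.1016]
tool_rot: [-2.718, -1.568, 0.004]
ft_force: [0.0, -0.8, -3.2]
opening: 0.0456
grasp_force: 10.0
```

Request:
{"op": "step_arm", "data": {
  "deltas": [
    [[0,0,0.3],[0,0,0]],
    [[0,0,0.6],[0,0,0]],
    [[0,0,0.8],[0,0,0]],
    [[0,0,1.0],[0,0,0]],
    [[0,0,1.2],[0,0,0]],
    [[0,0,1.3],[0,0,0]],
    [[0,0,1.35],[0,0,0]],
    [[0,0,1.35],[0,0,0]]
  ]
}}

```text
t: 13.08
position: [0.6504, -0.249, 0.0903]
tool_rot: [-2.72, -1.572, 0.0]
ft_force: [-0.0, -0.4, -2.5]
opening: 0.0461
grasp_force: 10.0
```

Request:
{"op": "step_arm", "data": {
  "deltas": [
    [[0,0,0.1],[0,0,0]],
    [[0,0,0.1],[0,0,0]],
    [[0,0,0.1],[0,0,0]],
    [[0,0,0.1],[0,0,0]],
    [[0,0,0.1],[0,0,0]],
    [[0,0,0.1],[0,0,0]]
  ],
  "grip": 6
}}

```text
t: 13.58
position: [0.6504, -0.2491, 0.0895]
tool_rot: [2.72, 1.572, 0.0]
ft_force: [-0.4, 1.0, 0.7]
opening: 0.06
grasp_force: 0.0
```

Request:
{"op": "step_arm", "data": {
  "deltas": [
    [[0,0,-1],[0,0,0]],
    [[0,0,-3],[0,0,0]],
    [[0,0,-6],[0,0,0]],
    [[0,0,-10],[0,0,0]],
    [[0,0,-14],[0,0,0]],
    [[-3,0,-18],[0,0,0]],
    [[-6.5,0,-18],[0,0,0]],
    [[-10,0,-18],[0,0,0]]
  ]
}}

```text
t: 14.25
position: [0.6003, -0.3367, 0.2742]
tool_rot: [2.713, 1.57, 0.004]
ft_force: [0.4, -1.0, -0.9]
opening: 0.0599
grasp_force: 0.0
```

Request:
{"op": "step_arm", "data": {
  "deltas": [
    [[-4,0,0],[0,0,0]],
    [[-8,0,0],[0,0,0]],
    [[-12,0,0],[0,0,0]],
    [[-15,0,0],[0,0,0]],
    [[-15,0,0],[0,0,0]]
  ]
}}

```text
t: 14.67
position: [0.5219, -0.4706, 0.2695]
tool_rot: [2.725, 1.563, -0.002]
ft_force: [0.2, 0.4, 0.2]
opening: 0.06
grasp_force: 0.0
```

```bash
python3 - <<'E'
from h import *
o=[]
for c in("top","scene"):
    im=r.capture(c); g=rect(c,im,.091,.56,-.03,400,420,1.45); o.append(grid(g,.56,-.03,1.45,.02))
    q=rect(c,im,.1,.76,.32,400,180,.62); o[-1]=np.vstack([o[-1],q])
cv2.imwrite("pics/pl.png",np.hstack(o)[:,:,::-1]); go((.3,-.3,.3,0))
E
```

```text
now [ 0.5249 -0.4663  0.2698] phi -30.1 open 0.0599 t 14.8
[3.13, -27.79, -3.03] [0.0, -0.0, -0.525]
```

View pics/pl.png

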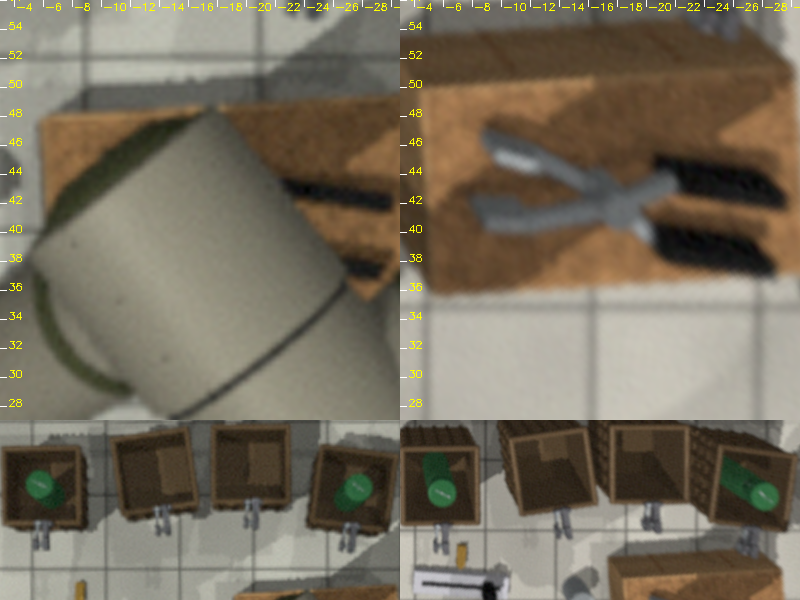

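```bash
python3 - <<'E'
from h import *
go((.406,-.249,.20,-8.2),(.406,-.249,.068,-8.2))
E
```

```text
now [ 0.5249 -0.4663  0.2698] phi -30.1 open 0.0599 t 14.8
[12.85, -21.18, 6.98] [0.0, -0.0, -0.382]
[12.85, -21.18, 20.18] [0.0, -0.0, -0.382]
```

Request:
{"op": "step_arm", "data": {
  "deltas": [
    [[1.5,-2.5,0],[0,0,-0.06]],
    [[3.3,-5.5,0],[0,0,-0.12]],
    [[5.2,-8.6,1],[0,0,-0.2]],
    [[7.1,-11.7,2],[0,0,-0.28]],
    [[9,-14.8,4],[0,0,-0.34]],
    [[10.9,-18,5.5],[0,0,-0.38]],
    [[12.5,-20.6,7],[0,0,-0.38]],
    [[12.85,-21.2,7],[0,0,-0.38]]
  ],
  "grip": 8.8
}}

```text
t: 15.43
position: [0.4036, -0.2425, 0.1978]
tool_rot: [-2.366, -2.058, -0.0]
ft_force: [0.4, -0.5, -0.2]
opening: 0.088
grasp_force: 0.0
```

Request:
{"op": "step_arm", "data": {
  "deltas": [
    [[0,0,1],[0,0,0]],
    [[0,0,3],[0,0,0]],
    [[0,0,5],[0,0,0]],
    [[0,0,7],[0,0,0]],
    [[0,0,8.5],[0,0,0]],
    [[0,0,9],[0,0,0]],
    [[0,0,9],[0,0,0]],
    [[0,0,9],[0,0,0]]
  ]
}}

```text
t: 16.1
position: [0.4068, -0.2485, 0.1103]
tool_rot: [2.373, 2.057, 0.0]
ft_force: [0.5, 0.3, 0.3]
opening: 0.088
grasp_force: 0.0
```

```bash
python3 - <<'E'
from h import *
a=r.capture("scene")[90:210,130:280]; im=r.capture("top")[150:270,250:400]
cv2.imwrite("pics/ap.png",cv2.resize(np.hstack([im,a])[:,:,::-1],(800,320),interpolation=cv2.INTER_CUBIC))
go((.406,-.249,.068,-8.2))
E
```

```text
now [ 0.4067 -0.2487  0.1105] phi -8.2 open 0.088 t 16.2
[-0.03, -0.07, 4.25] [0.002, 0.001, 0.001]
```

View pics/ap.png

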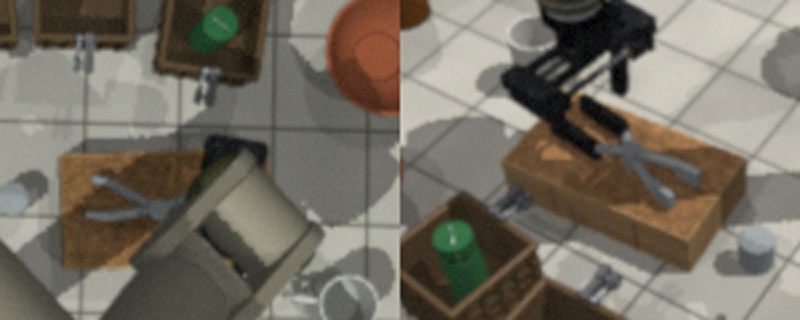

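Request:
{"op": "step_arm", "data": {
  "deltas": [
    [[0,0,1],[0,0,0]],
    [[0,0,2],[0,0,0]],
    [[0,0,3],[0,0,0]],
    [[0,0,3.7],[0,0,0]],
    [[0,0,4.1],[0,0,0]],
    [[0,0,4.1],[0,0,0]],
    [[0,0,4.1],[0,0,0]]
  ]
}}

```text
t: 16.78
position: [0.4062, -0.2486, 0.0688]
tool_rot: [2.374, 2.057, 0.0]
ft_force: [-0.5, -0.9, 0.7]
opening: 0.0879
grasp_force: 0.0
```

Request:
{"op": "step_arm", "data": {
  "deltas": [
    [[0,0,0],[0,0,0]],
    [[0,0,0],[0,0,0]],
    [[0,0,0],[0,0,0]],
    [[0,0,0],[0,0,0]],
    [[0,0,0],[0,0,0]],
    [[0,0,0],[0,0,0]],
    [[0,0,0],[0,0,0]],
    [[0,0,0],[0,0,0]]
  ],
  "grip": 4,
  "newtons": 5
}}

```text
t: 17.45
position: [0.4059, -0.2484, 0.0686]
tool_rot: [2.374, 2.057, -0.0]
ft_force: [-1.7, 0.6, 5.5]
opening: 0.0617
grasp_force: 5.0
```

Request:
{"op": "step_arm", "data": {
  "deltas": [
    [[0,0,-0.5],[0,0,0]],
    [[0,0,-1],[0,0,0]],
    [[0,0,-2],[0,0,0]],
    [[0,0,-3],[0,0,0]],
    [[0,0,-4],[0,0,0]],
    [[0,0,-5],[0,0,0]],
    [[0,0,-6],[0,0,0]],
    [[0,0,-6.5],[0,0,0]]
  ]
}}

```text
t: 18.12
position: [0.4063, -0.2486, 0.1346]
tool_rot: [2.373, 2.056, 0.0]
ft_force: [-0.0, 0.1, -1.3]
opening: 0.0618
grasp_force: 5.0
```

```bash
python3 - <<'E'
from h import *
X=lambda x,y,w,z:(x-.19*np.cos(w)*0-.141*np.cos(w),y-.141*np.sin(w),z,np.degrees(w)-90)
go(X(.557-.03,-.237+.004,-.13,.135))
E
```

```text
now [ 0.4063 -0.2486  0.1346] phi -8.2 open 0.0618 t 18.1
[3.08, -2.38, -0.04] [0.002, -0.0, 1.558]
```

Request:
{"op": "step_arm", "data": {
  "deltas": [
    [[0,-1,-1],[0,0,0.06]],
    [[0.5,-2,-2],[0,0,0.16]],
    [[1,-3,-2.5],[0,0,0.27]],
    [[1.5,-4,-2.5],[0,0,0.38]],
    [[2,-4.4,-2.5],[0,0,0.49]],
    [[2.4,-4.4,-2.5],[0,0,0.6]],
    [[2.4,-4.4,-2.5],[0,0,0.71]],
    [[2.4,-4.4,-2.5],[0,0,0.79]]
  ]
}}

```text
t: 18.78
position: [0.3658, -0.2181, 0.1585]
tool_rot: [-2.986, -0.977, -0.0]
ft_force: [0.4, -0.9, -1.4]
opening: 0.062
grasp_force: 5.0
```

Request:
{"op": "step_arm", "data": {
  "deltas": [
    [[0,0,0],[0,0,0.1]],
    [[0,0,0],[0,0,0.21]],
    [[0,0,0],[0,0,0.32]],
    [[0,0,0],[0,0,0.43]],
    [[0,0,0],[0,0,0.54]],
    [[0,0,0],[0,0,0.65]],
    [[0,0,0],[0,0,0.73]],
    [[0,0,0],[0,0,0.77]]
  ]
}}

```text
t: 19.45
position: [0.3659, -0.2183, 0.1584]
tool_rot: [-3.134, 0.214, 0.0]
ft_force: [-0.3, 0.6, -2.8]
opening: 0.062
grasp_force: 5.0
```

```bash
python3 - <<'E'
from h import *
cl={"A":(.557,-.237,-.13)}
o=[]
for c in("top","scene"):
    im=r.capture(c); g=rect(c,im,.105,.66,-.14,400,480,2.0); o.append(grid(g,.66,-.14,2.0,.02))
cv2.imwrite("pics/A.png",np.hstack(o)[:,:,::-1])
x,y,w=cl["A"]; u=np.array([np.cos(w),np.sin(w)])
p=np.array([x,y])-.141*u
go((*(p-.05*u),.16,-90+np.degrees(w)),(*(p-.05*u),.0945,-90+np.degrees(w)),(*p,.0945,-90+np.degrees(w)))
E
```

```text
now [ 0.3659 -0.2183  0.1584] phi -97.6 open 0.0619 t 19.6
[0.09, -0.63, -0.16] [-0.0, 0.0, -0.003]
[0.09, -0.63, 6.39] [-0.0, 0.0, -0.003]
[5.09, -0.64, 6.39] [-0.0, 0.0, -0.003]
```

View pics/A.png

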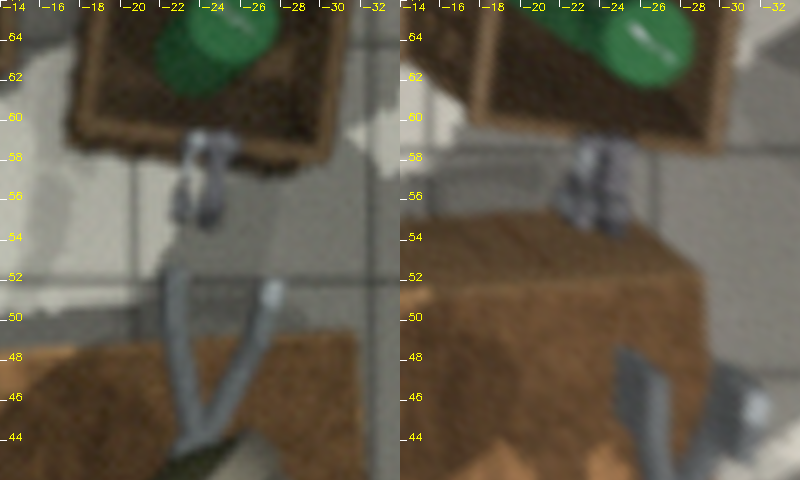

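Request:
{"op": "step_arm", "data": {
  "deltas": [
    [[0,-0.5,1],[0,0,0]],
    [[0,-0.5,2.5],[0,0,0]],
    [[0,-0.5,4],[0,0,0]],
    [[0,-0.5,5.5],[0,0,0]],
    [[0,-0.5,6.4],[0,0,0]],
    [[0,-0.5,6.4],[0,0,0]],
    [[0,-0.5,6.4],[0,0,0]],
    [[0.5,-0.5,6.4],[0,0,0]]
  ]
}}

```text
t: 20.22
position: [0.3714, -0.2142, 0.0949]
tool_rot: [3.135, -0.207, 0.0]
ft_force: [0.5, 0.3, -0.8]
opening: 0.0618
grasp_force: 5.0
```

Request:
{"op": "step_arm", "data": {
  "deltas": [
    [[0.5,0,0],[0,0,0]],
    [[1.2,0,0],[0,0,0]],
    [[2,0,0],[0,0,0]],
    [[2.8,0,0],[0,0,0]],
    [[3.6,0,0],[0,0,0]],
    [[4.2,0,0],[0,0,0]],
    [[4.6,0,0],[0,0,0]],
    [[4.6,0,0],[0,0,0]]
  ]
}}

```text
t: 20.88
position: [0.4178, -0.2203, 0.0943]
tool_rot: [3.135, -0.207, 0.0]
ft_force: [-0.2, -0.3, -2.2]
opening: 0.0621
grasp_force: 5.0
```

```bash
python3 - <<'E'
from h import *
o=[]
for c in("top","scene"):
    im=r.capture(c); g=rect(c,im,.112,.66,-.16,400,300,2.6); o.append(grid(g,.66,-.16,2.6,.02))
cv2.imwrite("pics/A2.png",np.hstack(o)[:,:,::-1])
go()
E
```

```text
now [ 0.417  -0.22    0.0942] phi -97.6 open 0.0619 t 21.0
```

View pics/A2.png

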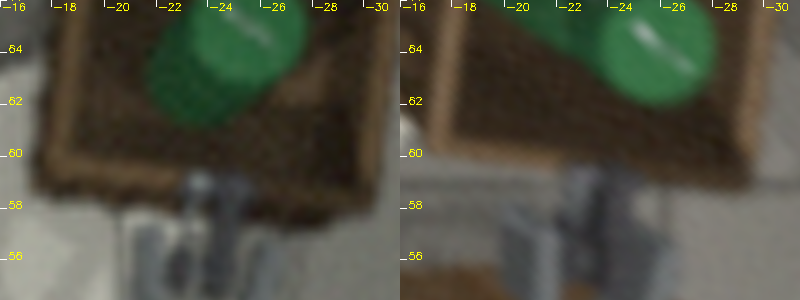

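Request:
{"op": "step_arm", "data": {
  "deltas": [
    [[0,0,0],[0,0,0]],
    [[0,0,0],[0,0,0]],
    [[0,0,0],[0,0,0]],
    [[0,0,0],[0,0,0]],
    [[0,0,0],[0,0,0]],
    [[0,0,0],[0,0,0]],
    [[0,0,0],[0,0,0]],
    [[0,0,0],[0,0,0]]
  ],
  "grip": 3,
  "newtons": 18
}}

```text
t: 21.65
position: [0.4162, -0.22, 0.0942]
tool_rot: [-3.134, 0.208, 0.003]
ft_force: [-4.9, -1.5, -1.0]
opening: 0.0478
grasp_force: 18.2
```

Request:
{"op": "step_arm", "data": {
  "deltas": [
    [[0,0,0],[0,0,0]],
    [[0,0,0],[0,0,0]],
    [[0,0,0],[0,0,0]],
    [[0,0,0],[0,0,0]]
  ],
  "newtons": 25
}}

```text
t: 21.98
position: [0.4162, -0.22, 0.0942]
tool_rot: [-3.134, 0.208, 0.003]
ft_force: [-5.9, -0.8, -1.8]
opening: 0.0472
grasp_force: 25.2
```

Request:
{"op": "step_arm", "data": {
  "deltas": [
    [[0,0,0],[0,0,0]],
    [[0,0,0],[0,0,0]],
    [[0,0,0],[0,0,0]],
    [[0,0,0],[0,0,0]],
    [[0,0,0],[0,0,0]],
    [[0,0,0],[0,0,0]]
  ],
  "newtons": 5
}}

```text
t: 22.48
position: [0.4172, -0.2202, 0.0944]
tool_rot: [3.135, -0.207, 0.0]
ft_force: [0.6, -0.4, -1.5]
opening: 0.062
grasp_force: 5.0
```

```bash
python3 - <<'E'
from h import *
o=[]
for c in("top","scene"):
    im=r.capture(c); g=rect(c,im,.112,.66,-.16,400,300,2.6); o.append(grid(g,.66,-.16,2.6,.02))
cv2.imwrite("pics/A3.png",np.hstack(o)[:,:,::-1])
go()
E
```

```text
now [ 0.4171 -0.2202  0.0944] phi -97.6 open 0.0621 t 22.6
```

View pics/A3.png

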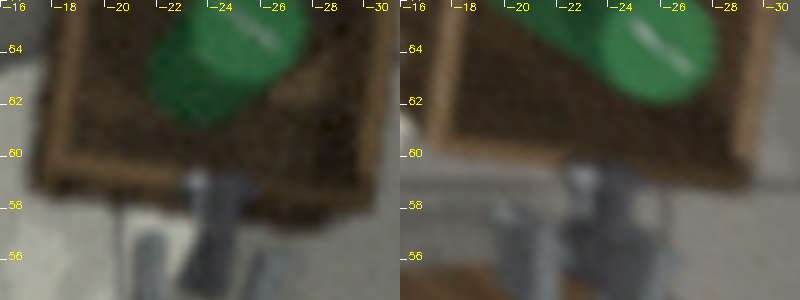

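Request:
{"op": "step_arm", "data": {
  "deltas": [
    [[-0.5,0,0],[0,0,0]],
    [[-1.5,0,0],[0,0,0]],
    [[-3,0,0],[0,0,0]],
    [[-4.5,0,0],[0,0,0]],
    [[-6,0,0],[0,0,0]],
    [[-6,0,0],[0,0,0]]
  ]
}}

```text
t: 23.08
position: [0.355, -0.2111, 0.0943]
tool_rot: [-3.133, 0.209, 0.003]
ft_force: [0.1, 0.2, -1.7]
opening: 0.0623
grasp_force: 5.0
```

```bash
python3 - <<'E'
from h import *
d=r.state()
go((.40,-.085,.0945,-90),(.457,-.085,.0945,-90))
E
```

```text
now [ 0.355  -0.2111  0.0943] phi -97.6 open 0.0623 t 23.1
[2.79, -13.1, -0.01] [-0.001, 0.002, -0.133]
[8.44, -13.85, -0.02] [-0.001, 0.002, -0.133]
```

Move to B's front, then verify with a picture of the jaws there.

Request:
{"op": "step_arm", "data": {
  "deltas": [
    [[0.4,-2,0],[0,0,-0.02]],
    [[1,-4.5,0],[0,0,-0.05]],
    [[1.5,-7,0],[0,0,-0.08]],
    [[2,-9.5,0],[0,0,-0.11]],
    [[2.5,-12,0],[0,0,-0.133]],
    [[2.8,-13.1,0],[0,0,-0.133]],
    [[2.8,-13.1,0],[0,0,-0.133]],
    [[2.8,-13.1,0],[0,0,-0.133]]
  ]
}}

```text
t: 23.75
position: [0.4028, -0.086, 0.0944]
tool_rot: [3.141, 0.003, 0.001]
ft_force: [0.6, 0.1, -1.7]
opening: 0.0623
grasp_force: 5.0
```

```bash
python3 - <<'E'
from h import *
o=[]
for c in("top","scene"):
    im=r.capture(c); g=rect(c,im,.112,.64,-.005,400,300,2.6); o.append(grid(g,.64,-.005,2.6,.02))
cv2.imwrite("pics/B.png",np.hstack(o)[:,:,::-1])
go((.457,-.085,.0945,-90))
E
```

```text
now [ 0.4026 -0.0868  0.0944] phi -90.0 open 0.0621 t 23.9
[5.44, -0.17, -0.01] [0.0, -0.0, 0.0]
```

View pics/B.png

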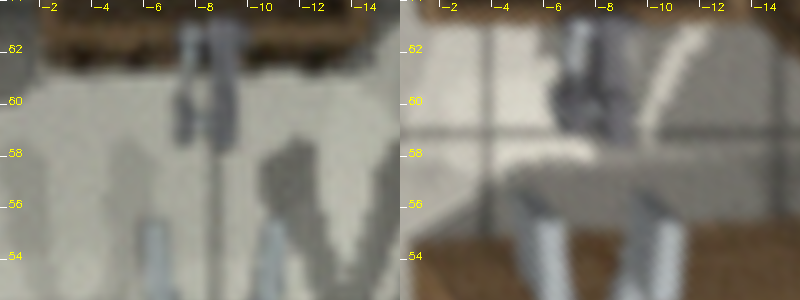

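Request:
{"op": "step_arm", "data": {
  "deltas": [
    [[0.5,-0.15,0],[0,0,0]],
    [[1.3,-0.15,0],[0,0,0]],
    [[2.2,-0.15,0],[0,0,0]],
    [[3.1,-0.15,0],[0,0,0]],
    [[4,-0.15,0],[0,0,0]],
    [[4.9,-0.15,0],[0,0,0]],
    [[5.6,-0.15,0],[0,0,0]],
    [[5.6,-0.15,0],[0,0,0]]
  ]
}}

```text
t: 24.52
position: [0.4601, -0.0847, 0.0943]
tool_rot: [3.141, 0.002, 0.001]
ft_force: [0.1, -0.2, -1.6]
opening: 0.0617
grasp_force: 5.0
```

Request:
{"op": "step_arm", "data": {
  "deltas": [
    [[0,0,0],[0,0,0]],
    [[0,0,0],[0,0,0]],
    [[0,0,0],[0,0,0]],
    [[0,0,0],[0,0,0]],
    [[0,0,0],[0,0,0]],
    [[0,0,0],[0,0,0]],
    [[0,0,0],[0,0,0]],
    [[0,0,0],[0,0,0]]
  ],
  "grip": 3,
  "newtons": 22
}}

```text
t: 25.18
position: [0.4578, -0.0844, 0.0942]
tool_rot: [-3.141, -0.001, 0.003]
ft_force: [-5.7, -0.2, -1.5]
opening: 0.0475
grasp_force: 22.1
```

Request:
{"op": "step_arm", "data": {
  "deltas": [
    [[0,0,0],[0,0,0]],
    [[0,0,0],[0,0,0]],
    [[0,0,0],[0,0,0]],
    [[0,0,0],[0,0,0]],
    [[0,0,0],[0,0,0]],
    [[0,0,0],[0,0,0]]
  ],
  "newtons": 5
}}

```text
t: 25.68
position: [0.4588, -0.0846, 0.0944]
tool_rot: [3.141, 0.001, 0.001]
ft_force: [-1.1, 0.2, -1.8]
opening: 0.0622
grasp_force: 5.0
```

Request:
{"op": "step_arm", "data": {
  "deltas": [
    [[-0.5,0,0],[0,0,0]],
    [[-1.5,0,0],[0,0,0]],
    [[-3,0,0],[0,0,0]],
    [[-4.5,0,0],[0,0,0]],
    [[-6,0,0],[0,0,0]],
    [[-7,0,0],[0,0,0]],
    [[-7,0,0],[0,0,0]]
  ]
}}

```text
t: 26.27
position: [0.3869, -0.0842, 0.0944]
tool_rot: [-3.141, -0.0, 0.002]
ft_force: [0.5, -0.1, -2.1]
opening: 0.062
grasp_force: 5.0
```

```bash
python3 - <<'E'
from h import *
w=.157;u=np.array([np.cos(w),np.sin(w)]);n=np.array([-np.sin(w),np.cos(w)])
p=np.array([.583,.0577])-.0015*n-.133*u
go((*(p-.06*u),.0945,-90+np.degrees(w)),(*p,.0945,-90+np.degrees(w)))
cv2.imwrite("pics/tmp.png",r.capture("top")[:,:,::-1])
E
```

```text
now [ 0.3869 -0.0842  0.0944] phi -90.0 open 0.062 t 26.3
[0.57, -11.03, -0.01] [-0.001, 0.001, -0.157]
[6.49, -11.97, -0.01] [-0.001, 0.001, -0.157]
```

Request:
{"op": "step_arm", "data": {
  "deltas": [
    [[0,-1.5,0],[0,0,-0.03]],
    [[0.1,-4,0],[0,0,-0.06]],
    [[0.3,-6.5,0],[0,0,-0.1]],
    [[0.5,-9,0],[0,0,-0.14]],
    [[0.6,-11,0],[0,0,-0.157]],
    [[0.6,-11,0],[0,0,-0.157]],
    [[0.6,-11,0],[0,0,-0.157]]
  ]
}}

```text
t: 26.9
position: [0.3953, 0.026, 0.0944]
tool_rot: [3.131, 0.251, 0.001]
ft_force: [-0.0, -0.8, -1.4]
opening: 0.0621
grasp_force: 5.0
```

```bash
python3 - <<'E'
from h import *
w=.157;u=np.array([np.cos(w),np.sin(w)]);n=np.array([-np.sin(w),np.cos(w)])
p=np.array([.583,.0577])-.0015*n-.133*u
go((*p,.0945,-90+np.degrees(w)))
im=r.capture("top"); x1,y1,s=.64,.13,3.0
g=rect("top",im,.115,x1,y1,400,300,s); cv2.imwrite("pics/C.png",grid(g,x1,y1,s,.02)[:,:,::-1])
# bright steel profile along rows x=.53..  : columns with bluish grey
for x in(.51,.515,.52,.525,.53,.535,.54):
    q=[proj("top",[x,y,.115]) for y in np.arange(.11,-.03,-.004)]
    print(x,[int(cv2.getRectSubPix(im,(1,1),tuple(np.float32(a)))[0,0].mean()) for a in q])
E
```

```text
now [0.3953 0.026  0.0944] phi -80.8 open 0.0621 t 26.9
[5.74, -0.03, -0.0] [0.0, -0.001, 0.003]
0.51 [151, 157, 164, 163, 153, 150, 145, 149, 154, 150, 141, 148, 149, 125, 131, 151, 156, 156, 158, 154, 128, 128, 125, 134, 166, 173, 174, 175, 175, 171, 140, 113, 109, 109, 114]
0.515 [142, 147, 154, 148, 138, 138, 138, 144, 151, 139, 136, 147, 137, 124, 145, 159, 160, 162, 163, 154, 126, 132, 140, 130, 155, 163, 163, 162, 160, 144, 113, 101, 99, 98, 105]
0.52 [123, 127, 129, 124, 121, 124, 128, 128, 135, 121, 126, 145, 132, 131, 141, 145, 147, 148, 148, 140, 123, 141, 149, 133, 139, 145, 145, 141, 123, 100, 89, 88, 87, 84, 89]
0.525 [144, 149, 149, 148, 145, 151, 156, 156, 158, 154, 150, 149, 135, 153, 171, 172, 174, 174, 176, 165, 136, 147, 154, 150, 169, 178, 176, 170, 137, 110, 107, 108, 108, 103, 106]
0.53 [141, 145, 144, 146, 148, 157, 161, 163, 160, 153, 153, 146, 136, 166, 176, 177, 179, 179, 178, 167, 139, 147, 150, 152, 172, 178, 177, 155, 123, 112, 112, 131, 137, 116, 112]
0.535 [140, 140, 141, 141, 146, 156, 160, 160, 161, 149, 151, 134, 135, 165, 174, 175, 176, 177, 178, 165, 138, 146, 152, 151, 162, 161, 169, 143, 114, 112, 125, 153, 166, 135, 111]
0.54 [140, 142, 141, 145, 155, 159, 160, 162, 161, 155, 143, 135, 140, 158, 166, 164, 167, 168, 166, 154, 134, 146, 153, 146, 132, 124, 128, 119, 111, 120, 153, 171, 171, 139, 112]
```

View pics/C.png

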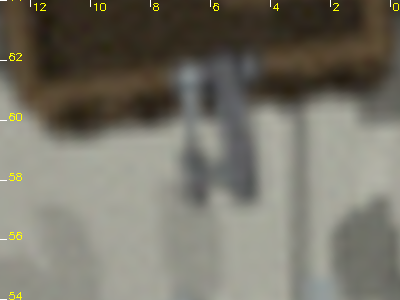

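Request:
{"op": "step_arm", "data": {
  "deltas": [
    [[0.5,0,0],[0,0,0]],
    [[1.3,0,0],[0,0,0]],
    [[2.2,0,0],[0,0,0]],
    [[3.1,0,0],[0,0,0]],
    [[4,0,0],[0,0,0]],
    [[4.9,0,0],[0,0,0]],
    [[5.6,0,0],[0,0,0]],
    [[5.6,0,0],[0,0,0]]
  ]
}}

```text
t: 27.62
position: [0.4513, 0.0343, 0.0943]
tool_rot: [3.132, 0.248, 0.001]
ft_force: [-0.2, 0.6, -0.8]
opening: 0.0622
grasp_force: 5.0
```

Request:
{"op": "step_arm", "data": {
  "deltas": [
    [[0,0,0],[0,0,0]],
    [[0,0,0],[0,0,0]],
    [[0,0,0],[0,0,0]],
    [[0,0,0],[0,0,0]],
    [[0,0,0],[0,0,0]],
    [[0,0,0],[0,0,0]],
    [[0,0,0],[0,0,0]],
    [[0,0,0],[0,0,0]]
  ],
  "grip": 3,
  "newtons": 22
}}

```text
t: 28.28
position: [0.4489, 0.0342, 0.0942]
tool_rot: [-3.132, -0.247, 0.003]
ft_force: [-6.6, -1.2, -2.3]
opening: 0.0479
grasp_force: 22.1
```

Request:
{"op": "step_arm", "data": {
  "deltas": [
    [[0,0,0],[0,0,0]],
    [[0,0,0],[0,0,0]],
    [[0,0,0],[0,0,0]],
    [[0,0,0],[0,0,0]],
    [[0,0,0],[0,0,0]],
    [[0,0,0],[0,0,0]]
  ],
  "newtons": 5
}}

```text
t: 28.78
position: [0.45, 0.0342, 0.0944]
tool_rot: [3.132, 0.248, 0.001]
ft_force: [0.4, -0.3, -1.8]
opening: 0.0628
grasp_force: 5.0
```

Request:
{"op": "step_arm", "data": {
  "deltas": [
    [[-0.5,0,0],[0,0,0]],
    [[-1.5,0,0],[0,0,0]],
    [[-3,0,0],[0,0,0]],
    [[-4.5,0,0],[0,0,0]],
    [[-6,0,0],[0,0,0]],
    [[-7,0,0],[0,0,0]],
    [[-7,0,0],[0,0,0]]
  ]
}}

```text
t: 29.37
position: [0.3789, 0.0233, 0.0944]
tool_rot: [-3.131, -0.247, 0.002]
ft_force: [-0.3, -0.1, -2.1]
opening: 0.062
grasp_force: 5.0
```

```bash
python3 - <<'E'
from h import *
p=np.array([.561-.134,.2535-.0015])
go((p[0]-.06,p[1],.0945,-90),(*p,.0945,-90))
E
```

```text
now [0.3789 0.0233 0.0944] phi -81.0 open 0.062 t 29.4
[2.41, -22.78, -0.0] [-0.0, 0.001, 0.157]
[8.33, -21.84, -0.01] [-0.0, 0.001, 0.157]
```

Request:
{"op": "step_arm", "data": {
  "deltas": [
    [[0.3,-2,0],[0,0,0.03]],
    [[0.6,-5,0],[0,0,0.06]],
    [[1,-8.5,0],[0,0,0.1]],
    [[1.4,-12,0],[0,0,0.13]],
    [[1.8,-15.5,0],[0,0,0.157]],
    [[2.2,-19,0],[0,0,0.157]],
    [[2.4,-22,0],[0,0,0.157]],
    [[2.4,-22.8,0],[0,0,0.157]]
  ]
}}

```text
t: 30.03
position: [0.3688, 0.2558, 0.0945]
tool_rot: [-3.14, -0.006, -0.002]
ft_force: [-0.5, -0.5, -2.0]
opening: 0.0622
grasp_force: 5.0
```

Request:
{"op": "step_arm", "data": {
  "deltas": [
    [[0,0,0],[0,0,0]],
    [[0,0,0],[0,0,0]]
  ]
}}

```text
t: 30.2
position: [0.3687, 0.252, 0.0942]
tool_rot: [3.141, 0.003, -0.0]
ft_force: [0.4, -1.3, -1.8]
opening: 0.062
grasp_force: 5.0
```

```bash
python3 - <<'E'
from h import *
p=np.array([.561-.134,.2535-.0015])
go((*p,.0945,-90))
im=r.capture("top"); g=im.mean(2).astype(np.float32)
for x in(.48,.49,.50,.505,.51,.515,.52,.53,.555,.56):
    ys=np.arange(.296,.208,-.003); q=np.array([proj("top",[x,y,.116]) for y in ys],np.float32)
    print(x,cv2.remap(g,q[:,:1].copy(),q[:,1:].copy(),cv2.INTER_LINEAR).ravel().astype(int).tolist())
E
```

```text
now [0.3687 0.252  0.0942] phi -89.9 open 0.062 t 30.2
[5.83, 0.01, -0.03] [0.0, 0.0, 0.002]
0.48 [180, 179, 171, 164, 158, 159, 166, 161, 154, 150, 141, 118, 113, 139, 150, 156, 156, 155, 154, 149, 139, 132, 131, 123, 117, 140, 160, 167, 164, 155]
0.49 [177, 167, 160, 160, 161, 171, 169, 163, 155, 141, 120, 106, 128, 151, 164, 161, 159, 158, 161, 164, 161, 155, 155, 151, 116, 124, 148, 163, 168, 170]
0.5 [166, 162, 161, 162, 168, 174, 165, 160, 155, 132, 104, 103, 131, 147, 152, 157, 158, 159, 163, 167, 163, 155, 154, 149, 127, 111, 145, 164, 170, 171]
0.505 [164, 161, 161, 165, 175, 177, 169, 161, 154, 126, 99, 104, 128, 140, 147, 153, 157, 159, 161, 165, 166, 162, 156, 152, 139, 111, 142, 163, 170, 171]
0.51 [155, 155, 156, 160, 170, 172, 157, 154, 151, 122, 98, 107, 130, 138, 140, 144, 154, 158, 159, 160, 161, 159, 154, 149, 142, 112, 132, 157, 163, 165]
0.515 [138, 138, 140, 145, 154, 157, 150, 149, 144, 119, 98, 108, 126, 133, 132, 131, 137, 146, 148, 149, 149, 146, 143, 142, 134, 114, 124, 144, 147, 147]
0.52 [121, 120, 120, 125, 132, 136, 135, 133, 131, 117, 103, 105, 113, 118, 120, 120, 120, 129, 132, 133, 134, 131, 130, 129, 126, 122, 125, 129, 131, 127]
0.53 [146, 147, 148, 154, 162, 167, 167, 168, 166, 150, 123, 130, 142, 148, 148, 148, 153, 164, 169, 168, 170, 169, 170, 170, 169, 170, 171, 170, 166, 138]
0.555 [165, 166, 165, 165, 166, 166, 165, 165, 163, 149, 117, 95, 92, 86, 105, 114, 106, 94, 86, 92, 147, 168, 169, 169, 169, 169, 168, 168, 168, 168]
0.56 [165, 165, 165, 165, 163, 163, 164, 164, 162, 147, 118, 98, 88, 82, 106, 110, 101, 92, 84, 95, 147, 166, 171, 170, 169, 170, 170, 170, 169, 168]
```

Request:
{"op": "step_arm", "data": {
  "deltas": [
    [[0.5,0.15,0],[0,0,0]],
    [[1.3,0.15,0],[0,0,0]],
    [[2.2,0.15,0],[0,0,0]],
    [[3.1,0.15,0],[0,0,0]],
    [[4,0.15,0],[0,0,0]],
    [[4.9,0.15,0],[0,0,0]],
    [[5.8,0.15,0],[0,0,0]],
    [[5.8,0.15,0],[0,0,0]]
  ]
}}

```text
t: 30.92
position: [0.4286, 0.2506, 0.0943]
tool_rot: [-3.141, -0.0, -0.002]
ft_force: [-0.6, -0.2, -1.6]
opening: 0.0619
grasp_force: 5.0
```

Request:
{"op": "step_arm", "data": {
  "deltas": [
    [[0,0,0],[0,0,0]],
    [[0,0,0],[0,0,0]],
    [[0,0,0],[0,0,0]],
    [[0,0,0],[0,0,0]],
    [[0,0,0],[0,0,0]],
    [[0,0,0],[0,0,0]],
    [[0,0,0],[0,0,0]],
    [[0,0,0],[0,0,0]]
  ],
  "grip": 3,
  "newtons": 22
}}

```text
t: 31.58
position: [0.4256, 0.2506, 0.0941]
tool_rot: [3.141, 0.002, -0.003]
ft_force: [-5.5, -0.7, -2.1]
opening: 0.0485
grasp_force: 22.2
```

Request:
{"op": "step_arm", "data": {
  "deltas": [
    [[0,0,0],[0,0,0]],
    [[0,0,0],[0,0,0]],
    [[0,0,0],[0,0,0]],
    [[0,0,0],[0,0,0]],
    [[0,0,0],[0,0,0]],
    [[0,0,0],[0,0,0]]
  ],
  "newtons": 5
}}

```text
t: 32.08
position: [0.4268, 0.2507, 0.0944]
tool_rot: [-3.141, -0.001, -0.001]
ft_force: [0.7, 0.1, -1.8]
opening: 0.0623
grasp_force: 5.0
```

Request:
{"op": "step_arm", "data": {
  "deltas": [
    [[-0.5,0,0],[0,0,0]],
    [[-1.5,0,0],[0,0,0]],
    [[-3,0,0],[0,0,0]],
    [[-4.5,0,0],[0,0,0]],
    [[-6,0,0],[0,0,0]],
    [[-7,0,0],[0,0,0]],
    [[-7,0,0],[0,0,0]]
  ]
}}

```text
t: 32.67
position: [0.3542, 0.2505, 0.0944]
tool_rot: [3.141, 0.003, -0.002]
ft_force: [0.2, 0.8, -2.2]
opening: 0.0619
grasp_force: 5.0
```

```bash
python3 - <<'E'
from h import *
go()
im=r.capture("top"); g=im.mean(2).astype(np.float32)
# compare clips with first picture: profile across each clip (centre +-18 mm, 2 mm steps, towards -y_b)
old=cv2.imread("pics/top0.png"); old=cv2.resize(old,(512,384),interpolation=cv2.INTER_AREA).mean(2).astype(np.float32)
for n,x,y,w in(("A",.557,-.237,-.13),("B",.594,-.0835,0),("C",.583,.0577,.157),("D",.561,.252,0)):
    for k,G in(("old",old),("new",g)):
        q=np.array([proj("top",[x-t*-np.sin(w)*1,y-t*np.cos(w),.114]) for t in np.arange(-.018,.019,.002)],np.float32)
        print(n,k,cv2.remap(G,q[:,:1].copy(),q[:,1:].copy(),cv2.INTER_LINEAR).ravel().astype(int).tolist())
E
```

```text
now [0.3542 0.2505 0.0944] phi -89.9 open 0.0619 t 32.7
A old [160, 150, 134, 112, 97, 87, 91, 97, 107, 103, 94, 89, 87, 90, 97, 109, 130, 150, 158]
A new [168, 167, 166, 166, 153, 135, 111, 94, 88, 82, 75, 82, 88, 91, 105, 127, 146, 162, 166]
B old [158, 156, 144, 130, 113, 101, 93, 104, 111, 110, 104, 95, 92, 93, 100, 117, 139, 150, 158]
B new [163, 162, 163, 161, 155, 138, 116, 101, 88, 82, 81, 85, 89, 96, 107, 125, 148, 158, 165]
C old [158, 156, 146, 132, 113, 98, 91, 95, 102, 103, 101, 97, 93, 91, 95, 104, 128, 145, 159]
C new [164, 163, 162, 162, 160, 151, 132, 112, 94, 84, 80, 85, 89, 92, 95, 104, 132, 151, 163]
D old [150, 130, 112, 96, 88, 82, 82, 90, 106, 108, 107, 100, 92, 85, 83, 85, 117, 142, 158]
D new [156, 137, 132, 140, 148, 151, 135, 118, 100, 92, 88, 89, 89, 88, 80, 75, 104, 129, 152]
```

```bash
python3 - <<'E'
from h import *
C=[unp("top",(np.array(c)+.0)/1.5625,.065) for c in((426,325),(548,321),(551,389),(429,393))]
print(np.round(C,3),np.round([np.linalg.norm(C[i]-C[(i+1)%4]) for i in range(4)],3)); m=np.mean(C,0)
d=C[0]+C[3]-C[1]-C[2]; f=np.arctan2(d[1],d[0]); print("mid",m,np.degrees(f))
# block top by colour, fresh picture
im=r.capture("scene"); h=cv2.cvtColor(im,cv2.COLOR_RGB2HSV)
u=d/np.linalg.norm(d); p=m-.05*u; ph=np.degrees(f)-90
print("tcp",p,ph); go((.36,.10,.17,-50),(*p,.17,ph),(*p,.069,ph))
# tip edge along right/left jaw at D
g=r.capture("top").mean(2).astype(np.float32)
for y in(.2755,.2255):
    q=np.array([proj("top",[x,y,.116]) for x in np.arange(.47,.54,.003)],np.float32); print(y,cv2.remap(g,q[:,:1].copy(),q[:,1:].copy(),cv2.INTER_LINEAR).ravel().astype(int).tolist())
E
```

```text
[[ 0.479 -0.061]
 [ 0.496 -0.33 ]
 [ 0.347 -0.338]
 [ 0.33  -0.071]] [0.269 0.149 0.268 0.149]
mid [ 0.4130965  -0.20002261] 93.49319102161786
tcp [ 0.41614299 -0.24992971] 3.4931910216178608
now [0.3568 0.2508 0.0946] phi -89.9 open 0.062 t 32.8
[0.31, 15.08, -7.54] [0.0, -0.001, -0.697]
[5.89, 50.07, -7.54] [0.001, -0.001, -1.631]
[5.88, 50.08, 2.56] [0.001, -0.001, -1.631]
0.2755 [160, 167, 169, 170, 172, 175, 172, 172, 163, 158, 162, 162, 163, 168, 169, 160, 133, 141, 158, 166, 168, 168, 167, 166]
0.2255 [126, 135, 140, 141, 146, 150, 151, 151, 151, 150, 149, 149, 160, 163, 159, 149, 133, 139, 157, 167, 169, 169, 170, 170]
```

Request:
{"op": "step_arm", "data": {
  "deltas": [
    [[0,0,-2],[0,0,0]],
    [[0,0.5,-4.5],[0,0,-0.08]],
    [[0,2,-7],[0,0,-0.18]],
    [[0.3,5,-7.5],[0,0,-0.28]],
    [[0.6,8,-7.5],[0,0,-0.38]],
    [[1,11.5,-7.5],[0,0,-0.48]],
    [[1.3,15,-7.5],[0,0,-0.58]],
    [[1.7,18,-7.5],[0,0,-0.68]]
  ]
}}

```text
t: 33.48
position: [0.374, 0.072, 0.1696]
tool_rot: [2.964, 1.039, 0.001]
ft_force: [1.4, -0.1, -2.0]
opening: 0.0622
grasp_force: 5.0
```

```bash
python3 - <<'E'
from h import *
go((.416,-.250,.17,3.5))
E
```

```text
now [0.374  0.072  0.1696] phi -51.4 open 0.0622 t 33.5
[-16.82, 27.78, -0.03] [0.001, -0.0, -0.958]
```

Request:
{"op": "step_arm", "data": {
  "deltas": [
    [[-1.5,2.5,0],[0,0,-0.1]],
    [[-3.4,5.6,0],[0,0,-0.22]],
    [[-5.4,8.9,0],[0,0,-0.34]],
    [[-7.4,12.2,0],[0,0,-0.46]],
    [[-9.4,15.5,0],[0,0,-0.58]],
    [[-11.4,18.8,0],[0,0,-0.7]],
    [[-13.4,22.1,0],[0,0,-0.82]],
    [[-15.2,25.1,0],[0,0,-0.92]]
  ]
}}

```text
t: 34.15
position: [0.4085, -0.2048, 0.1695]
tool_rot: [2.263, 2.179, 0.0]
ft_force: [0.9, 0.7, -0.9]
opening: 0.0621
grasp_force: 5.0
```

Request:
{"op": "step_arm", "data": {
  "deltas": [
    [[0,0,0],[0,0,0]],
    [[0,0,0],[0,0,0]]
  ]
}}

```text
t: 34.32
position: [0.4087, -0.2045, 0.169]
tool_rot: [-2.272, -2.169, -0.0]
ft_force: [-1.0, -0.6, -1.8]
opening: 0.0624
grasp_force: 5.0
```

```bash
python3 - <<'E'
from h import *
go((.416,-.250,.0692,3.5))
E
```

```text
now [ 0.4087 -0.2045  0.169 ] phi -2.7 open 0.0624 t 34.3
[-4.51, 0.94, 9.98] [-0.0, -0.0, -0.108]
```

Request:
{"op": "step_arm", "data": {
  "deltas": [
    [[-2,0.4,0.5],[0,0,-0.1]],
    [[-4.5,0.9,1],[0,0,-0.108]],
    [[-4.5,0.9,2.5],[0,0,-0.108]],
    [[-4.5,0.9,4],[0,0,-0.108]],
    [[-4.5,0.9,5.5],[0,0,-0.108]],
    [[-4.5,0.9,7],[0,0,-0.108]],
    [[-4.5,0.9,8.5],[0,0,-0.108]],
    [[-4.5,0.9,9],[0,0,-0.108]]
  ]
}}

```text
t: 34.98
position: [0.4151, -0.2463, 0.0779]
tool_rot: [-2.146, -2.29, -0.0]
ft_force: [-3.7, 0.4, 5.0]
opening: 0.0622
grasp_force: 5.1
```

Request:
{"op": "step_arm", "data": {
  "deltas": [
    [[0,0,0.2],[0,0,0]],
    [[0,0,0.4],[0,0,0]],
    [[0,0,0.6],[0,0,0]],
    [[0,0,0.75],[0,0,0]],
    [[0,0,0.85],[0,0,0]],
    [[0,0,0.95],[0,0,0]],
    [[0,0,0.95],[0,0,0]]
  ]
}}

```text
t: 35.57
position: [0.4154, -0.2476, 0.0711]
tool_rot: [2.147, 2.292, -0.002]
ft_force: [-2.6, 1.2, 4.0]
opening: 0.0622
grasp_force: 5.0
```

Request:
{"op": "step_arm", "data": {
  "deltas": [
    [[0,0,0],[0,0,0]],
    [[0,0,0],[0,0,0]],
    [[0,0,0],[0,0,0]],
    [[0,0,0],[0,0,0]],
    [[0,0,0],[0,0,0]],
    [[0,0,0],[0,0,0]],
    [[0,0,0],[0,0,0]],
    [[0,0,0],[0,0,0]]
  ],
  "grip": 8.4
}}

```text
t: 36.23
position: [0.4155, -0.2476, 0.0699]
tool_rot: [-2.148, -2.292, -0.0]
ft_force: [0.6, 0.0, -0.4]
opening: 0.0837
grasp_force: 0.0
```

Request:
{"op": "step_arm", "data": {
  "deltas": [
    [[0,0,-1],[0,0,0]],
    [[0,0,-2.5],[0,0,0]],
    [[0,0,-5],[0,0,0]],
    [[0,0,-8],[0,0,0]],
    [[0,0,-11],[0,0,0]],
    [[0,0,-13],[0,0,0]],
    [[0,0,-13],[0,0,0]]
  ]
}}

```text
t: 36.82
position: [0.4166, -0.2486, 0.2037]
tool_rot: [2.143, 2.287, -0.0]
ft_force: [1.3, -0.6, -0.3]
opening: 0.0836
grasp_force: 0.0
```

```bash
python3 - <<'E'
from h import *
# lock grip: dark blob near the track in top picture; project to z=.054
im=r.capture("top"); hs=im.mean(2).astype(np.float32)
x1,y1,s=.48,.27,1.
g=rect("top",im,.054,x1,y1,160,90,s).mean(2)
yy,xx=np.where(g<45); print("dark",len(xx),"cols",np.bincount(xx,minlength=160).tolist())
print("rows",np.bincount(yy[(xx>100)],minlength=90).tolist())
p=rect("top",im,.005,.53,.27,160,80,1.); h=cv2.cvtColor(p,cv2.COLOR_RGB2HSV); m=cv2.inRange(h,(15,120,80),(32,255,255)); a,b=np.where(m>0)
print("brass n",len(a),"x",.53-a.min()/1e3,.53-a.max()/1e3,"y",.27-b.min()/1e3,.27-b.max()/1e3,"mean",.53-a.mean()/1e3,.27-b.mean()/1e3)
for x in np.arange(.47,.50,.004):
    k=b[np.abs(.53-a/1e3-x)<.0006]; print(round(x,3),(.27-k.min()/1e3,.27-k.max()/1e3) if len(k) else None)
t=rect("top",im,.014,.48,.27,160,90,1.).mean(2); print("trackrow x by col (bright rows)",[(c,np.where(t[:,c]>150)[0].tolist()[:1],np.where(t[:,c]>150)[0].tolist()[-1:]) for c in (10,20,145,150)])
E
```

```text
dark 444 cols [0, 0, 0, 0, 0, 0, 0, 0, 0, 0, 0, 0, 0, 0, 0, 0, 0, 0, 0, 0, 0, 0, 0, 0, 0, 0, 0, 0, 0, 0, 0, 0, 0, 0, 0, 0, 0, 0, 0, 0, 0, 0, 0, 0, 0, 0, 0, 0, 0, 0, 0, 0, 0, 0, 0, 0, 0, 0, 0, 0, 0, 0, 0, 0, 0, 0, 0, 0, 0, 0, 0, 0, 0, 0, 0, 0, 0, 0, 0, 0, 0, 0, 0, 0, 0, 0, 0, 0, 0, 0, 0, 0, 0, 0, 0, 0, 0, 0, 1, 3, 4, 5, 7, 9, 12, 18, 19, 21, 21, 21, 21, 21, 21, 22, 23, 23, 23, 23, 22, 20, 18, 16, 12, 9, 6, 4, 4, 4, 3, 3, 2, 2, 1, 0, 0, 0, 0, 0, 0, 0, 0, 0, 0, 0, 0, 0, 0, 0, 0, 0, 0, 0, 0, 0, 0, 0, 0, 0, 0, 0]
rows [0, 0, 0, 0, 0, 0, 0, 0, 0, 0, 0, 0, 0, 0, 0, 0, 0, 0, 0, 0, 0, 0, 0, 0, 0, 0, 0, 0, 0, 0, 0, 0, 0, 0, 0, 4, 13, 15, 17, 17, 18, 18, 20, 21, 22, 24, 27, 32, 31, 29, 23, 20, 18, 18, 16, 15, 12, 6, 0, 0, 0, 0, 0, 0, 0, 0, 0, 0, 0, 0, 0, 0, 0, 0, 0, 0, 0, 0, 0, 0, 0, 0, 0, 0, 0, 0, 0, 0, 0, 0]
brass n 465 x 0.503 0.466 y 0.21200000000000002 0.197 mean 0.48587956989247316 0.20463870967741937
0.47 (np.float64(0.21000000000000002), np.float64(0.202))
0.474 (np.float64(0.21100000000000002), np.float64(0.2))
0.478 (np.float64(0.21100000000000002), np.float64(0.199))
0.482 (np.float64(0.21100000000000002), np.float64(0.198))
0.486 (np.float64(0.21100000000000002), np.float64(0.198))
0.49 (np.float64(0.21100000000000002), np.float64(0.198))
0.494 (np.float64(0.21000000000000002), np.float64(0.198))
0.498 (np.float64(0.21100000000000002), np.float64(0.198))
trackrow x by col (bright rows) [(10, [23], [89]), (20, [24], [89]), (145, [0], [89]), (150, [0], [89])]
```

```bash
python3 - <<'E'
from h import *
for c in("top","scene"):
    im=r.capture(c)
    p=rect(c,im,.005,.53,.27,160,80,1.); h=cv2.cvtColor(p,cv2.COLOR_RGB2HSV); m=cv2.inRange(h,(15,120,60),(32,255,255)); a,b=np.where(m>0)
    v=np.polyfit(a,b,1); print(c,"brass mean",.53-a.mean()/1e3,.27-b.mean()/1e3,"n",len(a),"x",.53-a.min()/1e3,.53-a.max()/1e3)
    g=rect(c,im,.054,.50,.22,110,100,1.).mean(2).astype(np.uint8)
    n,l,st,ce=cv2.connectedComponentsWithStats((g<42).astype(np.uint8)); i=1+np.argmax(st[1:,4]); print(c,"grip y",.22-ce[i][0]/1e3,"x",.50-ce[i][1]/1e3,st[i].tolist())
    t=rect(c,im,.014,.49,.28,170,100,1.).mean(2)
    print(c,"slot",[(k,int(np.argmin(t[20:75,k]))+20) for k in range(20,100,10)])
# pliers: pivot/tips via steel-vs-cork and black handles on the block
im=r.capture("scene"); g=rect("scene",im,.093,.52,-.03,330,200,1.); h=cv2.cvtColor(g,cv2.COLOR_RGB2HSV)
k=(g.max(2)<50).astype(np.uint8); n,l,st,ce=cv2.connectedComponentsWithStats(k)
print("black",[(st[i].tolist(),(round(.52-ce[i][1]/1e3,4),round(-.03-ce[i][0]/1e3,4))) for i in range(1,n) if st[i,4]>150])
k=((h[:,:,1]<70)&(g.max(2)>70)).astype(np.uint8); n,l,st,ce=cv2.connectedComponentsWithStats(k)
print("steel",[(st[i].tolist(),(round(.52-ce[i][1]/1e3,4),round(-.03-ce[i][0]/1e3,4))) for i in range(1,n) if st[i,4]>150])
for l in("pliers","pliers_mid"):print(l,[(np.round(e["xy"],1).tolist(),unp("scene",e["xy"],.079).round(3).tolist(),round(e["score"],2)) for e in r.search_frame("scene",l)[:2]])
go((.434,.157,.2,-86),(.434,.157,.026,-86))
E
```

```text
top brass mean 0.48575266524520255 0.2046226012793177 n 469 x 0.503 0.466
top grip y 0.15639667458432305 x 0.4338028503562945 [49, 56, 34, 22, 421]
top slot [(20, 49), (30, 50), (40, 50), (50, 51), (60, 52), (70, 52), (80, 53), (90, 55)]
scene brass mean 0.4853930530164534 0.2074351005484461 n 547 x 0.505 0.464
scene grip y 0.16725265957446808 x 0.4481968085106383 [40, 32, 26, 42, 752]
scene slot [(20, 49), (30, 50), (40, 50), (50, 51), (60, 52), (70, 53), (80, 54), (90, 54)]
black [([172, 55, 92, 30, 2076], (np.float64(0.4508), np.float64(-0.2487))), ([181, 101, 85, 32, 2066], (np.float64(0.4039), np.float64(-0.2514))), ([288, 137, 42, 63, 1089], (np.float64(0.3629), np.float64(-0.3436)))]
steel [([0, 0, 330, 200, 22241], (np.float64(0.3811), np.float64(-0.2397))), ([52, 67, 138, 73, 5328], (np.float64(0.4193), np.float64(-0.1447)))]
pliers [([210.5, 143.3], [0.409, -0.21], 0.88)]
pliers_mid [([205.7, 146.6], [0.43, -0.215], 0.89)]
now [ 0.4151 -0.2473  0.1986] phi 3.7 open 0.0839 t 37.1
[40.23, 4.51, -0.07] [-0.003, -0.0, 1.566]
[40.19, 4.54, 17.33] [-0.003, -0.0, 1.566]
```

```bash
python3 - <<'E'
from h import *
go((.434,.157,.2,85.7))
E
```

```text
now [ 0.4151 -0.2473  0.1986] phi 3.7 open 0.0839 t 37.1
[40.23, 4.51, -0.07] [-0.0, -0.003, -1.431]
```

Request:
{"op": "step_arm", "data": {
  "deltas": [
    [[3,0.3,0],[0,0,-0.1]],
    [[6.5,0.7,0],[0,0,-0.21]],
    [[10.2,1.1,0],[0,0,-0.32]],
    [[13.9,1.6,0],[0,0,-0.43]],
    [[17.6,2,0],[0,0,-0.54]],
    [[21.3,2.4,0],[0,0,-0.65]],
    [[25,2.8,0],[0,0,-0.76]],
    [[28.7,3.2,0],[0,0,-0.87]]
  ],
  "grip": 7
}}

```text
t: 37.78
position: [0.4282, 0.0426, 0.1992]
tool_rot: [-0.974, -2.985, 0.0]
ft_force: [1.3, -0.3, 0.3]
opening: 0.07
grasp_force: 0.0
```

```bash
python3 - <<'E'
from h import *
go((.434,.157,.2,85.7),(.434,.157,.12,85.7))
E
```

```text
now [0.4282 0.0426 0.1992] phi 53.9 open 0.07 t 37.8
[6.28, 9.58, -0.08] [-0.0, -0.001, -0.555]
[6.26, 9.58, 7.92] [-0.0, -0.001, -0.555]
```

Request:
{"op": "step_arm", "data": {
  "deltas": [
    [[1.5,2.3,0],[0,0,-0.1]],
    [[3.5,5.4,0],[0,0,-0.22]],
    [[5.4,8.3,0],[0,0,-0.34]],
    [[6.3,9.6,0],[0,0,-0.45]],
    [[6.3,9.6,2],[0,0,-0.555]],
    [[6.3,9.6,4],[0,0,-0.555]],
    [[6.3,9.6,7],[0,0,-0.555]],
    [[6.3,9.6,8],[0,0,-0.555]]
  ]
}}

```text
t: 38.45
position: [0.4333, 0.1555, 0.1162]
tool_rot: [-0.126, -3.133, 0.001]
ft_force: [-1.7, 0.5, -0.5]
opening: 0.0704
grasp_force: 0.0
```

Request:
{"op": "step_arm", "data": {
  "deltas": [
    [[0,0,0],[0,0,0]],
    [[0,0,0],[0,0,0]]
  ]
}}

```text
t: 38.62
position: [0.4349, 0.1555, 0.1194]
tool_rot: [-0.127, -3.137, 0.0]
ft_force: [0.1, 0.8, -0.2]
opening: 0.0701
grasp_force: 0.0
```

```bash
python3 - <<'E'
from h import *
go((.434,.157,.03,85.7))
E
```

```text
now [0.4349 0.1555 0.1194] phi 85.4 open 0.0701 t 38.6
[0.08, 0.15, 8.94] [-0.0, -0.002, -0.006]
```

Request:
{"op": "step_arm", "data": {
  "deltas": [
    [[0,0.15,2],[0,0,0]],
    [[0,0.15,4],[0,0,0]],
    [[0,0.15,6],[0,0,0]],
    [[0,0.15,7.5],[0,0,0]],
    [[0,0.15,8.5],[0,0,0]],
    [[0,0.15,8.9],[0,0,0]],
    [[0,0.15,8.9],[0,0,0]]
  ]
}}

```text
t: 39.2
position: [0.4355, 0.157, 0.031]
tool_rot: [0.127, 3.139, -0.0]
ft_force: [-0.0, 0.6, 0.1]
opening: 0.0697
grasp_force: 0.0
```

Request:
{"op": "step_arm", "data": {
  "deltas": [
    [[0,0,0],[0,0,0]],
    [[0,0,0],[0,0,0]],
    [[0,0,0],[0,0,0]],
    [[0,0,0],[0,0,0]],
    [[0,0,0],[0,0,0]],
    [[0,0,0],[0,0,0]],
    [[0,0,0],[0,0,0]],
    [[0,0,0],[0,0,0]]
  ],
  "grip": 1,
  "newtons": 8
}}

```text
t: 39.87
position: [0.4353, 0.1571, 0.031]
tool_rot: [0.127, 3.139, 0.0]
ft_force: [0.1, 1.5, 1.9]
opening: 0.0202
grasp_force: 8.0
```

```bash
python3 - <<'E'
from h import *
go((.4375,.2096,.03,85.7))
E
```

```text
now [0.4353 0.1571 0.031 ] phi 85.4 open 0.0202 t 39.9
[0.2, 5.25, 0.1] [0.0, 0.0, -0.006]
```

Request:
{"op": "step_arm", "data": {
  "deltas": [
    [[0,0.5,0],[0,0,0]],
    [[0,1.2,0],[0,0,0]],
    [[0,2,0],[0,0,0]],
    [[0,2.8,0],[0,0,0]],
    [[0,3.6,0],[0,0,0]],
    [[0,4.3,0],[0,0,0]],
    [[0,4.8,0],[0,0,0]],
    [[0,4.9,0],[0,0,0]]
  ]
}}

```text
t: 40.53
position: [0.439, 0.207, 0.031]
tool_rot: [-0.125, -3.139, -0.0]
ft_force: [-2.1, -0.9, 6.0]
opening: 0.0198
grasp_force: 8.0
```

Request:
{"op": "step_arm", "data": {
  "deltas": [
    [[0,0.1,0],[0,0,0]],
    [[0,0.2,0],[0,0,0]],
    [[0,0.3,0],[0,0,0]],
    [[0,0.35,0],[0,0,0]],
    [[0,0.35,0],[0,0,0]],
    [[0,0.35,0],[0,0,0]]
  ]
}}

```text
t: 41.03
position: [0.4392, 0.21, 0.031]
tool_rot: [-0.126, -3.139, -0.0]
ft_force: [-2.0, -0.3, 5.1]
opening: 0.0199
grasp_force: 8.0
```

Request:
{"op": "step_arm", "data": {
  "deltas": [
    [[0,0,0],[0,0,0]],
    [[0,0,0],[0,0,0]],
    [[0,0,0],[0,0,0]],
    [[0,0,0],[0,0,0]],
    [[0,0,0],[0,0,0]],
    [[0,0,0],[0,0,0]]
  ],
  "grip": 6
}}

```text
t: 41.53
position: [0.4394, 0.2094, 0.0308]
tool_rot: [-0.127, -3.139, -0.0]
ft_force: [-0.2, 1.0, 0.6]
opening: 0.0576
grasp_force: 0.0
```

Request:
{"op": "step_arm", "data": {
  "deltas": [
    [[0,0,-2],[0,0,0]],
    [[0,0,-5],[0,0,0]],
    [[0,0,-9],[0,0,0]],
    [[0,0,-13],[0,0,0]],
    [[0,0,-17],[0,0,0]],
    [[0,0,-20],[0,0,0]],
    [[3,3,-20],[0,0,0]],
    [[6,6,-20],[0,0,0]]
  ]
}}

```text
t: 42.2
position: [0.3861, 0.2728, 0.2325]
tool_rot: [0.133, 3.135, 0.003]
ft_force: [0.8, 1.4, 0.3]
opening: 0.0597
grasp_force: 0.0
```

Request:
{"op": "step_arm", "data": {
  "deltas": [
    [[2.5,2.5,0],[0,0,0]],
    [[5,5,0],[0,0,0]],
    [[7.5,7.5,0],[0,0,0]],
    [[10,10,0],[0,0,0]],
    [[10,13,0],[0,0,0]],
    [[10,15,0],[0,0,0]],
    [[10,15,0],[0,0,0]]
  ]
}}

```text
t: 42.78
position: [0.2975, 0.433, 0.2305]
tool_rot: [0.122, 3.139, 0.001]
ft_force: [-0.5, -0.4, -0.4]
opening: 0.0597
grasp_force: 0.0
```

```bash
python3 - <<'E'
from h import *
go()
for c in("top","scene"):
    im=r.capture(c)
    p=rect(c,im,.005,.53,.27,160,80,1.); h=cv2.cvtColor(p,cv2.COLOR_RGB2HSV); m=cv2.inRange(h,(15,120,60),(32,255,255)); a,b=np.where(m>0)
    print(c,"brass",.53-a.mean()/1e3,.27-b.mean()/1e3,len(a))
    g=rect(c,im,.054,.50,.28,140,100,1.).mean(2).astype(np.uint8)
    n,l,st,ce=cv2.connectedComponentsWithStats((g<42).astype(np.uint8)); i=1+np.argmax(st[1:,4]); print(c,"grip y",.28-ce[i][0]/1e3,"x",.50-ce[i][1]/1e3,st[i].tolist())
    g=rect(c,im,.093,.52,-.03,330,200,1.); h=cv2.cvtColor(g,cv2.COLOR_RGB2HSV)
    k=(g.max(2)<50).astype(np.uint8); n,l,st,ce=cv2.connectedComponentsWithStats(k)
    print(c,"black",[(st[i].tolist(),round(.52-ce[i][1]/1e3,4),round(-.03-ce[i][0]/1e3,4)) for i in range(1,n) if st[i,4]>150])
    k=((h[:,:,1]<70)&(g.max(2)>70)).astype(np.uint8)[20:160,30:285]; n,l,st,ce=cv2.connectedComponentsWithStats(k)
    print(c,"steel(+20r,+30c)",[(st[i].tolist(),round(.50-ce[i][1]/1e3,4),round(-.06-ce[i][0]/1e3,4)) for i in range(1,n) if st[i,4]>150])
E
```

```text
now [0.2975 0.433  0.2305] phi 85.5 open 0.0597 t 42.8
top brass 0.48551219512195126 0.20546784922394679 451
top grip y 0.20766360052562421 x 0.4370210249671485 [16, 51, 124, 25, 761]
top black [([190, 71, 77, 15, 899], np.float64(0.4417), np.float64(-0.2584)), ([190, 118, 77, 16, 912], np.float64(0.3941), np.float64(-0.2579))]
top steel(+20r,+30c) [([0, 0, 149, 22, 2146], np.float64(0.4929), np.float64(-0.1249)), ([151, 0, 104, 9, 647], np.float64(0.4971), np.float64(-0.2555)), ([33, 55, 130, 61, 3791], np.float64(0.4152), np.float64(-0.1585))]
scene brass 0.48565965583174 0.20800573613766732 523
scene grip y 0.21774598070739554 x 0.4522518756698821 [23, 27, 56, 46, 933]
scene black [([169, 54, 91, 28, 1956], np.float64(0.4523), np.float64(-0.2457)), ([177, 100, 83, 30, 2017], np.float64(0.4048), np.float64(-0.2471))]
scene steel(+20r,+30c) [([55, 0, 200, 140, 2456], np.float64(0.4004), np.float64(-0.2703)), ([20, 41, 139, 72, 5373], np.float64(0.4241), np.float64(-0.143))]
```

```bash
python3 - <<'E'
from rig import r
print(r.finish_job())
E
```

```text
the job is handed in; nothing more can be done
None
```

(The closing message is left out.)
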